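Draw a stage insert from behind its spring flap and slide it into the loading dock

ROBOT

A 7-joint arm with a two-finger parallel gripper is mounted at the origin on the work surface. World frame = base frame: x ahead of the robot, y to its left, z up, the work surface at z = 0. Lengths are in mm, angles in rad, forces in N, time in s.
With the tool pointing down it reaches from about 400 to 850 mm from the base axis. Payload 4.5 kg.
Tool frame: the origin (TCP) lies at the very end of the fingers, on their centre line; the grasp point (between the pads) lies 19 mm behind it; y points along the fingers, z is the direction in which the jaws open and shut, and the axes are right-handed (so a half turn about y gives the same grasp; the last joint's range is limited). The gripper opens to 85 mm and grips with 20 to 120 N. Pads are 22 mm wide; open, the fingers measure 114 mm over their backs; the gripper's body (76 mm by 85 mm) begins 54 mm behind the grasp point. The pads swing forward as they close: fully open they stand 13 mm farther back than shut.
Start: joints at [1.296, 0.689, -0.195, 1.565, 0.157, 0.902, -0.215], TCP at [189.977, -595.452, 231.317] pointing down, gripper open.
Joint ranges: [-3.01, 3.01], [-0.46, 2.08], [-1.47, 1.51], [0.13, 2.56], [-1, 4.14], [0.04, 2.09], [-2.66, 2.66]. Speed limits (rad/s): [2.57, 2.57, 3.14, 3.14, 3.14, 3.14, 3.14].

INTERFACE

Orientations are given as a 3x3 rotation matrix whose columns are the frame's x, y, z axes.
In Python, from cell import read_state, vision, ticket gives the robot as it stands.
- The arm moves only by the tool arm_command, never from a script. Its argument "deltas" is a list of rows, each an object with "linear": the shift along the tool's x, y, z as a fraction of full scale, a list of three; "spin": the turn about the tool's y as a fraction of full scale; "jaw": the gripper command: -1 is shut, 1 is fully open, values between are in proportion. In form: [{"linear": [x, y, z], "spin": spin, "jaw": jaw}, ...]. A call has 1 to 10 rows; each row is the pose to reach, as a shift and turn from the pose commanded when the call began, along the tool's axes at that moment; what a row does not reach only later rows make up. Full scale, the value 1, is 0.1 m for a shift and 1.5 rad for a turn. A row lasts 1/12 s, in which the tool goes at most 41.7 mm and 7.16 degrees, less where a joint would pass 70% of its speed; a pose out of reach is approached as far as the arm can. A call with a number of a shift or a turn outside -1 to 1 is refused whole. A call with a gripper value outside its range is refused whole. The fingers move at their own pace and stop on an object; "force" is the grip in N (left out, the last holds). Time passes only in rows, so rows that repeat a pose let the fingers close. It gives the time, the measured TCP pose, the force and the opening at its end, in the units of the state.
- read_state(): the state, without advancing time (a new reading comes with each control period).
- vision.snapshot(name): name is "scene" or "top"; returns a dict with "img" (420x560x3 uint8, blue, green, red), "z_map" (420x560 float32, mm along the optical axis (not along the pixel's ray), 0 where there is no reading), "camera_matrix" (3x3 intrinsics, pixels), "pose" (4x4, takes a point from camera to world coordinates). Camera axes: x right, y up, looking along -z (the intrinsics and any distortion apply to the point x, -y, -z); pixel columns grow to the right and rows downward; lengths in mm; the calibration is good to about 2 mm. A picture is of the moment at which its call begins.
- ticket.hand_in(): hands the job in, once; it reports no verdict.
The state is a dict: "time_s": time; "joints": joint angles; "dq": joint speeds; "joint_torque": joint torques, N m; "tcp_pos": TCP position; "orientation": TCP orientation; "ft_force": force on the tool from outside, world axes, zero at the start; "wrist_torque": the same for the moment, N m; "width": opening from 0.0 (shut) to 1.0 (fully open).
Only numpy, scipy, OpenCV 4.12 (cv2) and the standard library are available. Lean on these libraries where they do the work, as an engineer would, in place of code of your own. Each camera call takes 0.05 s, during which the arm holds its last target.

TASK

Behind the two spring flaps of the dispenser lie two aluminium microscope stage inserts: push in the flap of the bay that holds the insert with the round opening and, with that flap held open, draw this insert straight out onto the track in front, all the way to the lip. Then slide it sideways along the track, fully home into the dock beside the bays, against its end stop, working gently and keeping it flat on the track all the way. Leave both flaps shut, the other insert in its bay, and the flask, bottle and dishes where they are.

Things in the scene. Friction and masses are not known exactly. Their poses are not given: they have to be found in the camera images.
- station: dispenser, fixed to the bench, mouths facing away from the robot. Black base slab 240 (x) x 320 (y) x 10 mm. Origin: on the bench, under the plane of the shut flaps at the middle lane; its x points into the bays (roughly towards the robot), y along the track to the dock, z up. Lanes 100 mm apart: right bay y = -100, middle bay y = 0, dock y = +100 mm. Track and dock stand at most 20 mm high
- mouth_right (a point): middle of the right bay's mouth (faces -x) on its floor, x = 0, y = -100, z = 10 mm in the station frame. Bay 94 mm wide inside; walls 6 mm thick from x = 2 mm to the closed back at x = 112 mm; roof from x = 0, underside 88, top 92 mm above the bench, clear plastic with an aluminium strip at its front edge
- mouth_middle (a point): the same point of the middle bay, y = 0; same sizes
- lip (a point): foot of the lip's inner face, x = -108, y = 0, z = 10 mm in the station frame. The lip, 12 mm wide, top 20 mm above the bench, runs along y in front of the track. The track is the flat open floor, 10 mm above the bench, from the mouths to the lip
- dock (a point): where the underside centre of an insert lies when against lip and end stop: x = -63, y = 101, z = 10 mm in the station frame. The dock is the track's +y end between lip and a rear guide (inner face x = -14 mm from y = 82 mm on, slanted lead-in from about y = 57 mm), closed by the end stop (inner face y = 146 mm); guide and stop tops 20 mm above the bench
- insert_round: aluminium plate 90 x 90 x 8 mm with a round opening of 61 mm right through its middle (rim 14.5 mm at the narrowest), 100 to 200 g, slides freely. Origin: centre of its underside. Starts flat and square in one bay, front edge peeping out 4 to 10 mm under the flap. Shut fingers sloping in about 40 degrees under the roof, flap lying on their backs, can hook the opening's front edge
- insert_square: the other insert, of the same plate size and material, but with a square opening of 51 mm; in the other bay. Origin: centre of its underside. To be left in its bay
- flap_right (a joint): angle (rad) of the right bay's steel flap: 0 hanging shut, grows to 1.3 as pushed in (+x) and up; cannot swing out. 90 mm wide, 58 high, 3 thick; hinge along its top edge 84 mm above the bench at x = 0, lower edge 26 mm above the bench when shut, 8 mm above an insert. Sprung shut: about 1 N at its lower edge to start, 2.5 N at 0.8 rad
- flap_middle (a joint): the same for the flap of the middle bay (y = 0)
- flap_right_edge (a point): middle of the lower edge of the right flap
- flap_middle_edge (a point): middle of the lower edge of the middle flap
- flask: clear culture flask lying flat, 105 x 75 x 34 mm, blue cap at the end of its +x; origin centre of its underside. Bystander
- bottle: amber bottle, 64 mm across, 110 mm tall; origin centre of its underside. Bystander
- dishes: stack of three clear dishes, 93 mm across, 44 mm tall; origin centre of its underside. Bystander
Not all that is in view belongs to the job. Leave any brown or red look-alike of the insert_square alone.

How it is judged:
By the outcome, as a careful person would: the job done as asked, in the order asked, and still so for the second after the job is handed in, with the robot touching nothing.
It also fails if it takes over 58 s, if anything falls off the work surface, if the arm or the gripper's body presses on something with over 40 N, if the wrist force passes 120 N, or if a joint passes its speed limit or range.

## Working session

There is one attempt and no reset: what is moved stays moved. The work goes in short steps, Python scripts to look and compute and a tool call to move; the robot and the scene stay as the last step left them, time stands still between calls to the robot, and variables do not carry over. Pictures are saved under pics/ and viewed, and the job is handed in when it is done.

Besides the shell and the picture viewer there is one more tool, called after "Emit:" as name(argument=value, ...) on one line, values as JSON. arm_command: Moves the arm, as the interface text tells. Shift numbers are shares of 0.1 m and turn numbers shares of 1.5 rad, none past 1 either way. Its arguments: {"type":"object","properties":{"deltas":{"type":"array","items":{"type":"object","properties":{"linear":{"type":"array","items":{"type":"number"}},"spin":{"type":"number"},"jaw":{"type":"number"}}}},"force":{"type":"number"}},"required":["deltas"]}

```bash
ls; mkdir -p pics; cat > h.py <<'E'
import numpy as np, cv2
from cell import read_state, vision, ticket
def snap(n,save=None):
    s=vision.snapshot(n)
    if save: cv2.imwrite('pics/'+save,s['img'])
    return s
def ray(s,u,v):
    K=np.array(s['camera_matrix']);T=np.array(s['pose'])
    d=np.linalg.inv(K)@np.array([u,v,1.]); d=np.array([d[0],-d[1],-d[2]])
    return T[:3,3],T[:3,:3]@d
def onz(s,u,v,z):
    o,d=ray(s,u,v); return o+d*(z-o[2])/d[2]
def depthpt(s,u,v):
    o,d=ray(s,u,v); return o+d*float(s['z_map'][int(v),int(u)])
def proj(s,p):
    K=np.array(s['camera_matrix']);T=np.array(s['pose'])
    c=T[:3,:3].T@(np.array(p)-T[:3,3]); q=K@np.array([c[0],-c[1],-c[2]]); return q[:2]/q[2]
E
python3 - <<'E'
from h import *
np.set_printoptions(precision=3,suppress=True)
for n in('scene','top'):
    s=snap(n,n+'0.png'); np.savez(n+'0.npz',**s); print([k for k in s]); print(s['camera_matrix'],s['pose'])
print(read_state())
E
```

```text
pics
['img', 'z_map', 'camera_matrix', 'pose']
[[537.746   0.    270.758]
 [  0.    537.746 210.228]
 [  0.      0.      1.   ]] [[  -0.594   -0.428    0.682 1410.504]
 [   0.805   -0.331    0.493  616.692]
 [   0.015    0.841    0.541  772.575]
 [   0.       0.       0.       1.   ]]
['img', 'z_map', 'camera_matrix', 'pose']
[[434.714   0.    284.584]
 [  0.    434.714 207.647]
 [  0.      0.      1.   ]] [[  -0.016    0.996   -0.091  444.322]
 [  -1.      -0.014    0.022   -3.084]
 [   0.02     0.091    0.996 1050.491]
 [   0.       0.       0.       1.   ]]
{'time_s': 0.1, 'joints': array([ 1.296,  0.69 , -0.195,  1.566,  0.157,  0.903, -0.215]), 'dq': array([ 0.002, -0.003, -0.001, -0.004,  0.001, -0.   ,  0.002]), 'joint_torque': array([ -0.003, -54.06 ,  -1.271, -15.899,   0.009,   0.004,   0.   ]), 'tcp_pos': array([ 189.744, -594.897,  230.572]), 'orientation': array([[-0.953, -0.001,  0.304],
       [-0.304,  0.002, -0.953],
       [ 0.   , -1.   , -0.002]]), 'ft_force': array([-0.206, -0.608,  0.096]), 'wrist_torque': array([-0.047,  0.004, -0.049]), 'width': 0.9983967188019661}
```

View pics/scene0.png

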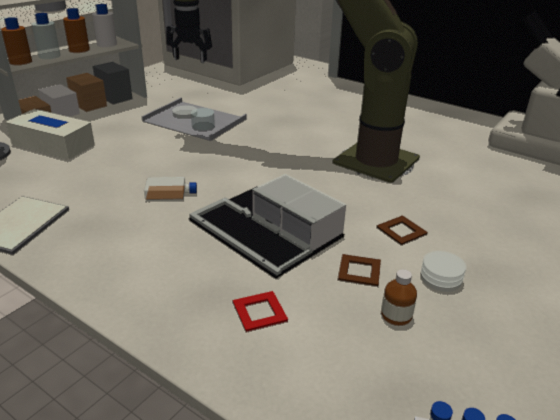

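View pics/top0.png

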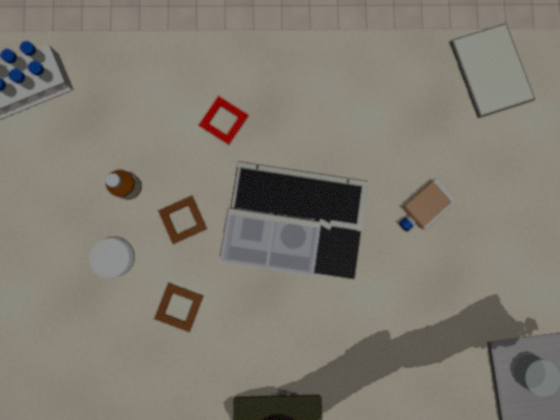

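Station found: bays at the left of the top view with the dock at the right. A round hole shows at about (293,236), in the middle bay, and a square one at about (252,230), in the right bay. Zooming in for a measurement.

```bash
python3 - <<'E'
from h import *
a=cv2.imread('pics/top0.png')[150:290,210:380]; cv2.imwrite('pics/topz.png',cv2.resize(a,None,fx=4.5,fy=4.2,interpolation=cv2.INTER_CUBIC))
a=cv2.imread('pics/scene0.png')[165:280,180:355]; cv2.imwrite('pics/scz.png',cv2.resize(a,None,fx=4.5,fy=4.5,interpolation=cv2.INTER_CUBIC))
E
```

```text
(no output)
```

View pics/topz.png

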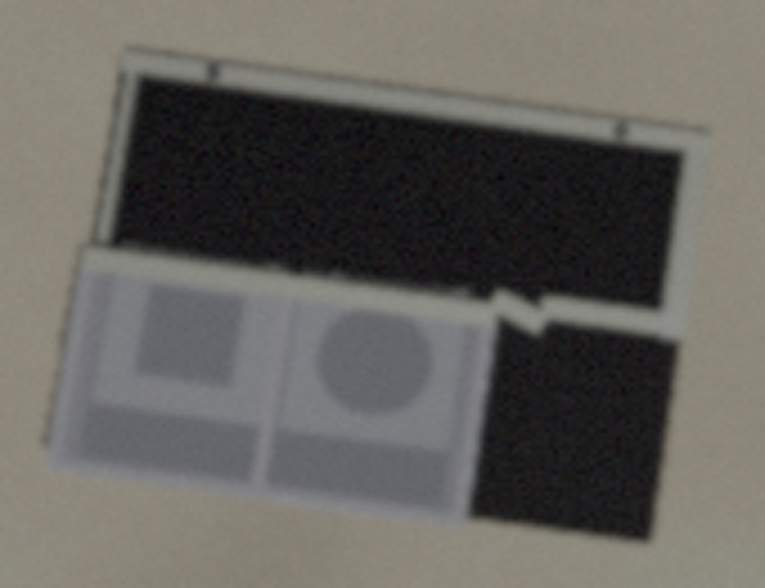

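View pics/scz.png

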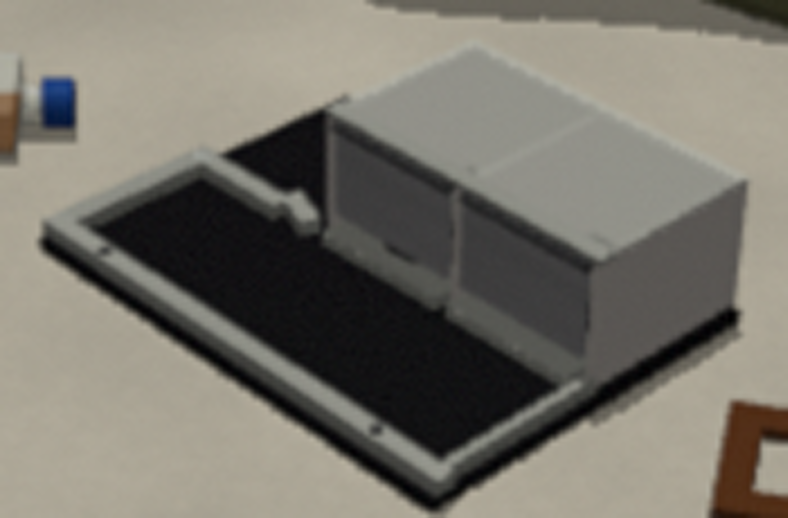

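```bash
cat > fit.py <<'E'
from h import *
np.set_printoptions(precision=4,suppress=True)
s=dict(np.load('top0.npz')); sc=dict(np.load('scene0.npz'))
def tz(x,y): return x/4.5+210-.4,y/4.2+150-.4
def sz(x,y): return x/4.5+180-.4,y/4.5+165-.4
obs=[(tz(137,77),(-108,-147,15)),(tz(684,151),(-108,146,15)),(tz(708,130),(-120,158,20)),(tz(125,50),(-120,-158,20)),
(tz(650,540),(120,160,10)),(tz(82,245),(0,-153,92)),(tz(468,522),(112,53,92)),(tz(50,468),(112,-153,92))]
P=[];Q=[]
for (uv,p) in obs: P.append(p); Q.append(onz(s,*uv,p[2]))
P=np.array(P,float);Q=np.array(Q)
a=P[:,:2]-P[:,:2].mean(0);b=Q[:,:2]-Q[:,:2].mean(0)
U,_,Vt=np.linalg.svd(a.T@b); R=(U@Vt).T
t=Q[:,:2].mean(0)-R@P[:,:2].mean(0)
print(R,t,np.arctan2(R[1,0],R[0,0])); print((P[:,:2]@R.T+t)-Q[:,:2])
def w(p): return np.r_[R@np.array(p[:2])+t,p[2]]
def st(q): return np.r_[R.T@(np.array(q[:2])-t),q[2]]
if __name__=='__main__':
  for uv,p in [(sz(42,225),(-120,158,20)),(sz(440,470),(-120,-158,20)),(sz(595,262),(0,-153,92)),(sz(328,110),(0,53,92)),(sz(478,42),(112,53,92))]:
    print('scene',uv,proj(sc,w(p)))
  # round hole: dark circle top view at zoom
  for n,uv in [('roundC',tz(374,360)),('rL',tz(317,360)),('rR',tz(432,360)),('rB',tz(374,414)),('backedge',tz(360,440)),('sqback',tz(180,410))]:
    print(n,st(onz(s,*uv,18)))
  for n in ['mouth',(0,0,10)],['dock',(-63,101,10)],['lip',(-108,0,10)]: print(n,w(n[1]))
  d=s['z_map']; print('depth roof',depthpt(s,280,245),depthpt(s,290,200))
E
python3 fit.py
```

```text
[[-0.9881 -0.1538]
 [ 0.1538 -0.9881]] [507.3437 -50.1405] 2.9871833455057026
[[ 0.0752 -1.5539]
 [ 1.6298  1.3247]
 [ 0.3895 -0.1279]
 [-1.1433  1.5895]
 [-4.7597 -1.6104]
 [-2.2841 -0.365 ]
 [ 2.8472 -0.1586]
 [ 3.2455  0.9017]]
scene (188.93333333333334, 214.6) [189.2291 213.4654]
scene (277.3777777777778, 269.0444444444445) [277.1921 270.3131]
scene (311.82222222222225, 222.82222222222222) [313.4553 221.4154]
scene (252.48888888888888, 189.04444444444445) [251.5703 187.9838]
scene (285.82222222222225, 173.93333333333334) [282.8098 173.1782]
roundC [35.2869 -0.895  18.    ]
rL [ 39.4514 -30.6582  18.    ]
rR [31.0442 29.4266 18.    ]
rB [65.377   3.2454 18.    ]
backedge [80.8199 -2.0543 18.    ]
sqback [ 77.2165 -97.9719  18.    ]
['mouth', (0, 0, 10)] [507.3437 -50.1405  10.    ]
['dock', (-63, 101, 10)] [ 554.0608 -159.628    10.    ]
['lip', (-108, 0, 10)] [614.0588 -66.7505  10.    ]
depth roof [449.7725 -12.5892  92.7531] [557.6087 -39.039   12.1178]
```

Emit:
arm_command(deltas=[{"linear": [0, 0, -0.4], "spin": 0, "jaw": -1}, {"linear": [0, 0, -0.8], "spin": 0, "jaw": -1}, {"linear": [0, 0, -1], "spin": 0, "jaw": -1}, {"linear": [0, 0, -1], "spin": 0, "jaw": -1}])

```text
time_s: 0.43
tcp_pos: [157.3, -494.6, 230.8]
orientation: [[-0.952, -0.003, 0.305], [-0.305, 0.007, -0.952], [0.001, -1.0, -0.007]]
ft_force: [-0.3, 0.3, -0.0]
width: 0.454
```

Emit:
arm_command(deltas=[{"linear": [0, 0, -0.4], "spin": 0, "jaw": -1}, {"linear": [0, 0, -0.8], "spin": 0, "jaw": -1}, {"linear": [0, 0, -1], "spin": 0, "jaw": -1}, {"linear": [0, 0, -1], "spin": 0, "jaw": -1}])

```text
time_s: 0.77
tcp_pos: [126.9, -399.9, 231.0]
orientation: [[-0.952, -0.003, 0.305], [-0.305, 0.006, -0.952], [0.002, -1.0, -0.006]]
ft_force: [0.0, -0.2, -0.3]
width: -0.004
```

```bash
python3 -c "
from h import *
np.set_printoptions(precision=3,suppress=True)
r=read_state();print(r)"
```

```text
{'time_s': 0.7667, 'joints': array([ 1.296,  0.439, -0.208,  2.145,  0.162,  0.578, -0.29 ]), 'dq': array([-0.   ,  0.039,  0.005, -0.137,  0.008, -0.005,  0.011]), 'joint_torque': array([ -0.182, -37.232,  -0.835, -10.376,  -0.028,  -0.18 ,  -0.08 ]), 'tcp_pos': array([ 126.904, -399.92 ,  230.99 ]), 'orientation': array([[-0.952, -0.003,  0.305],
       [-0.305,  0.006, -0.952],
       [ 0.002, -1.   , -0.006]]), 'ft_force': array([ 0.034, -0.191, -0.279]), 'wrist_torque': array([-0.011,  0.007, -0.028]), 'width': -0.003804727004481981}
```

Emit:
arm_command(deltas=[{"linear": [0, 0, -0.4], "spin": 0, "jaw": -1}, {"linear": [0, 0, -0.8], "spin": 0, "jaw": -1}, {"linear": [0, 0, -1], "spin": 0, "jaw": -1}, {"linear": [0, 0, -1], "spin": 0, "jaw": -1}])

```text
time_s: 1.1
tcp_pos: [96.6, -305.2, 231.1]
orientation: [[-0.952, -0.003, 0.305], [-0.305, 0.005, -0.952], [0.002, -1.0, -0.006]]
ft_force: [-0.4, 0.6, -0.4]
width: -0.001
```

```bash
python3 -c "
from h import *
np.set_printoptions(precision=3,suppress=True)
r=read_state();print(r['joints'],r['orientation'])"
```

```text
[ 1.274  0.329 -0.212  2.396  0.164  0.434 -0.337] [[-0.952 -0.003  0.305]
 [-0.305  0.005 -0.952]
 [ 0.002 -1.    -0.006]]
```

Emit:
arm_command(deltas=[{"linear": [0, 0, -0.3], "spin": 0, "jaw": -1}, {"linear": [0, 0, -0.6], "spin": 0, "jaw": -1}, {"linear": [0, 0, -0.8], "spin": 0, "jaw": -1}, {"linear": [0, 0, -0.8], "spin": 0, "jaw": -1}])

```text
time_s: 1.43
tcp_pos: [76.1, -236.7, 232.2]
orientation: [[-0.952, -0.003, 0.306], [-0.306, 0.006, -0.952], [0.001, -1.0, -0.007]]
ft_force: [0.1, 0.3, -1.2]
width: 0.001
```

```bash
python3 -c "
from h import *
np.set_printoptions(precision=3,suppress=True)
r=read_state();print(r['joints'],r['orientation'])
snap('top','t1.png')
snap('scene','s1.png')"
```

```text
[ 1.514  0.274 -0.583  2.555  0.399  0.391 -0.683] [[-0.952 -0.003  0.306]
 [-0.306  0.006 -0.952]
 [ 0.001 -1.    -0.007]]
```

View pics/s1.png

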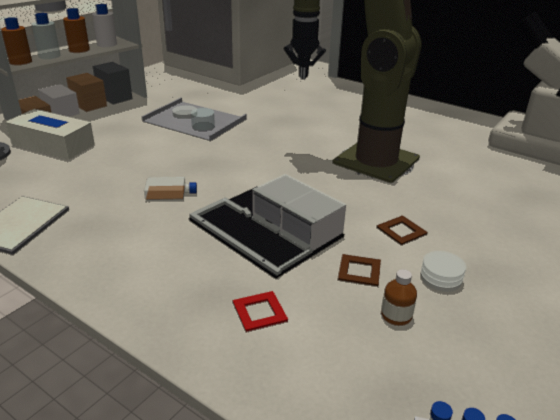

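Emit:
arm_command(deltas=[{"linear": [0, 0, -0.4], "spin": 0, "jaw": -1}, {"linear": [0, 0, -0.6], "spin": 0, "jaw": -1}, {"linear": [0, 0, -0.6], "spin": 0, "jaw": -1}])

```text
time_s: 1.78
tcp_pos: [70.9, -206.3, 240.1]
orientation: [[-0.951, -0.011, 0.308], [-0.308, 0.063, -0.949], [-0.009, -0.998, -0.063]]
ft_force: [-0.5, 0.5, -0.4]
width: -0.003
```

```bash
python3 -c "
from h import *
np.set_printoptions(precision=3,suppress=True)
r=read_state();print(r['joints'],r['orientation'])"
```

```text
[ 1.893  0.336 -1.129  2.553  0.522  0.556 -0.941] [[-0.951 -0.011  0.308]
 [-0.308  0.063 -0.949]
 [-0.009 -0.998 -0.063]]
```

Emit:
arm_command(deltas=[{"linear": [0, 0, 0.4], "spin": 0, "jaw": -1}, {"linear": [0, 0, 0.6], "spin": 0, "jaw": -1}, {"linear": [0, 0, 0.6], "spin": 0, "jaw": -1}])

```text
time_s: 2.03
tcp_pos: [91.5, -267.4, 236.3]
orientation: [[-0.952, -0.006, 0.305], [-0.305, 0.06, -0.951], [-0.013, -0.998, -0.059]]
ft_force: [0.2, -1.0, -0.1]
width: -0.003
```

```bash
python3 -c "
from h import *
np.set_printoptions(precision=3,suppress=True)
r=read_state();print(r['joints'],r['orientation'])"
```

```text
[ 1.849  0.429 -1.063  2.413  0.579  0.644 -0.933] [[-0.952 -0.006  0.305]
 [-0.305  0.06  -0.951]
 [-0.013 -0.998 -0.059]]
```

```bash
cat > kin.py <<'E'
import numpy as np, itertools
from scipy.spatial.transform import Rotation as Ro
from scipy.optimize import least_squares
D=[([1.296,0.69,-0.195,1.566,0.157,0.903,-0.215],[189.744,-594.897,230.572],[[-0.953,-0.001,0.304],[-0.304,0.002,-0.953],[0,-1,-0.002]]),
([1.296,0.439,-0.208,2.145,0.162,0.578,-0.29],[126.9,-399.92,231.],[[-0.952,-0.003,0.305],[-0.305,0.006,-0.952],[0.002,-1.0,-0.006]]),
([1.274,0.329,-0.212,2.396,0.164,0.434,-0.337],[96.6,-305.2,231.1],[[-0.952,-0.003,0.305],[-0.305,0.005,-0.952],[0.002,-1.0,-0.006]]),
([1.514,0.274,-0.583,2.555,0.399,0.391,-0.683],[76.1,-236.7,232.2],[[-0.952,-0.003,0.306],[-0.306,0.006,-0.952],[0.001,-1.0,-0.007]]),
([1.893,0.336,-1.129,2.553,0.522,0.556,-0.941],[70.9,-206.3,240.1],[[-0.951,-0.011,0.308],[-0.308,0.063,-0.949],[-0.009,-0.998,-0.063]]),
([1.849,0.429,-1.063,2.413,0.579,0.644,-0.933],[91.5,-267.4,236.3],[[-0.952,-0.006,0.305],[-0.305,0.06,-0.951],[-0.013,-0.998,-0.059]])]
def rz(a): return Ro.from_euler('z',a).as_matrix()
def ry(a): return Ro.from_euler('y',a).as_matrix()
def fk(q,p,s,full=False):
    # p: off1,h,l1,a3,l2,a5,L,a7, toolrotvec
    R=rz(s[0]*q[0]+p[0]); x=np.array([0,0,p[1]])
    R=R@ry(q[1])@rz(s[1]*q[2]); x=x+R@np.array([p[3],0,p[2]]); el=x
    R=R@ry(q[3]); x=x+R@np.array([p[5],0,0])
    R=R@rz(s[2]*q[4]); x=x+R@np.array([0,0,p[4]]);wr=x
    R=R@ry(q[5]); R=R@rz(s[3]*q[6]); x=x+R@np.array([0,0,p[6]])
    # a7 offset before j7
    R=R@Ro.from_rotvec(p[8:11]).as_matrix()
    return (x,R,el,wr) if full else (x,R)
def res(p,s):
    r=[]
    for q,x,O in D:
        X,R=fk(q,p,s); r+=list((X-x)/1.0)+list(300*(R-np.array(O)).ravel())
    return np.array(r)
if __name__=='__main__':
  best=[]
  for s in itertools.product([1,-1],repeat=4):
   for o in (0,np.pi/2,np.pi,-np.pi/2):
    for tr in ([0,0,0],[0,-np.pi/2,0],[np.pi/2,0,0],[-np.pi/2,0,0],[1.2,1.2,1.2],[-1.2,1.2,1.2]):
     f=least_squares(res,[o,300,350,0,350,0,300,0]+list(tr),args=(s,),max_nfev=60)
     best.append((f.cost,s,f.x))
  best.sort(key=lambda b:b[0])
  np.set_printoptions(precision=3,suppress=True)
  for b in best[:4]: print(b)
  print(res(best[0][2],best[0][1]).reshape(6,12)[:,:3])
  np.savez('kin.npz',p=best[0][2],s=best[0][1])
E
python3 kin.py
```

```text
(np.float64(351.81214024915505), (-1, -1, -1, -1), array([     -0.084,     364.698,     597.414,     -15.583,     323.146,
           -14.802,     417.269, 4261725.159,       1.17 ,      -1.269,
            -1.272]))
(np.float64(351.8121402491558), (-1, -1, -1, -1), array([   -0.084,   364.698,   597.414,   -15.583,   323.146,   -14.802,
         417.269, 37260.504,    -2.257,     2.45 ,     2.456]))
(np.float64(351.81214024915937), (-1, -1, -1, -1), array([      -0.084,      364.698,      597.414,      -15.583,
            323.146,      -14.802,      417.269, 30930539.689,
             -2.257,        2.45 ,        2.456]))
(np.float64(351.8121402491698), (-1, -1, -1, -1), array([    -0.084,    364.698,    597.414,    -15.583,    323.146,
          -14.802,    417.269, -55615.984,      1.17 ,     -1.269,
           -1.272]))
[[-13.033  -4.953  -1.795]
 [  4.858   1.918  -0.124]
 [ 13.549   5.84   -1.224]
 [ 13.119   4.616  -0.5  ]
 [  0.948   2.238   1.356]
 [ -6.597  -1.945   2.287]]
```

```bash
python3 - <<'E'
import re
t=open('kin.py').read()
a=t.index('def fk');b=t.index('def res')
t=t[:a]+'''def fk(q,p,s,full=False):
    R=rz(s[0]*q[0]+p[0]); x=np.array([0,0,p[1]])+R@np.array([0,p[11],0])
    R=R@ry(q[1])@rz(s[1]*q[2]); x=x+R@np.array([p[3],p[12],p[2]]); el=x
    R=R@ry(q[3]); x=x+R@np.array([p[5],0,0])
    R=R@rz(s[2]*q[4]); x=x+R@np.array([0,p[13],p[4]]);wr=x
    R=R@ry(q[5]); x=x+R@np.array([p[7],0,0]);R=R@rz(s[3]*q[6]); x=x+R@np.array([0,0,p[6]])
    R=R@Ro.from_rotvec(p[8:11]).as_matrix()
    return (x,R,el,wr) if full else (x,R)
'''+t[b:]
a=t.index("  best=[]")
t=t[:a]+'''  s=(-1,-1,-1,-1)
  reg=np.array([0]+[0]*7+[0]*3+[.02]*3)
  x0=np.array([0,365,400,0,390,0,300,0,1.17,-1.27,-1.27,0,0,0.])
  f=least_squares(lambda p:np.r_[res(p,s),.02*(p-x0)*np.array([1000]+[1]*7+[0]*3+[1]*3)],x0)
  np.set_printoptions(precision=3,suppress=True)
  print(f.cost,f.x); print(res(f.x,s).reshape(-1,12)[:,:3]); np.savez('kin.npz',p=f.x,s=s)
'''
open('kin.py','w').write(t)
E
python3 kin.py
```

```text
6.707768852293599 [ -0.001 345.215 562.647   0.966 346.261   0.138 329.505   1.231   1.209
  -1.21   -1.21  -18.743 -27.369   0.279]
[[-0.065  0.041  0.048]
 [ 0.066 -0.007 -0.008]
 [-0.017 -0.099 -0.077]
 [-0.162  0.161 -0.072]
 [ 0.097 -0.27   0.163]
 [ 0.081  0.217 -0.047]]
```

```bash
cat >> h.py <<'E'
np.set_printoptions(precision=3,suppress=True)
def to(p,r=None):
    r=r or read_state(); return r['orientation'].T@(np.array(p)-r['tcp_pos'])/100
def info():
    r=read_state(); y=r['orientation'][:,1]
    print('t',r['time_s'],'tcp',r['tcp_pos'],'q',r['joints'],'\n R',r['orientation'].tolist(),'\n tilt',np.degrees(np.arccos(-y[2])),'head',np.degrees(np.arctan2(y[1],y[0])),'ft',r['ft_force'],'w',r['width'])
    return r
E
python3 -c "
from h import *
r=info()
print(to([200,-195,210]),to([265,-80,190]),to([290,-18,180]))"
```

```text
t 2.0333 tcp [  91.547 -267.396  236.308] q [ 1.849  0.429 -1.063  2.413  0.579  0.644 -0.933] 
 R [[-0.9523106767165286, -0.005661652234946914, 0.30507756506448985], [-0.30485903802734915, 0.0597882174276154, -0.950518982445836], [-0.01285853587103936, -0.9981950284141864, -0.05866296365215872]] 
 tilt 3.443009022171062 head 95.4094997270933 ft [ 0.244 -1.02  -0.107] w -0.0034035523512023357
[-1.25   0.3   -0.342] [-2.217  0.564 -1.225] [-2.643  0.7   -1.732]
```

Emit:
arm_command(deltas=[{"linear": [-0.4, 0.1, -0.05], "spin": 0.08, "jaw": -1}, {"linear": [-0.8, 0.2, -0.15], "spin": 0.16, "jaw": -1}, {"linear": [-1, 0.25, -0.25], "spin": 0.24, "jaw": -1}, {"linear": [-1, 0.25, -0.25], "spin": 0.31, "jaw": -1}])

```text
time_s: 2.37
tcp_pos: [177.9, -205.7, 213.0]
orientation: [[-0.997, -0.012, -0.072], [0.071, 0.062, -0.996], [0.016, -0.998, -0.061]]
ft_force: [0.1, -0.2, -0.3]
width: -0.002
```

```bash
python3 -c "
from h import *
r=info()
print(to([265,-80,190]),to([290,-18,180]))"
```

```text
t 2.3667 tcp [ 177.913 -205.722  213.013] q [ 1.314  0.42  -0.835  2.488  0.592  0.476 -1.668] 
 R [[-0.9973494245102906, -0.011639216573086402, -0.07182377090181677], [0.07097136825193112, 0.06195306188095841, -0.995552551607409], [0.016037154281251513, -0.9980111957093162, -0.06096279948805175]] 
 tilt 3.614145710058091 head 100.64021807836026 ft [ 0.112 -0.25  -0.295] w -0.0019780583634745577
[-0.783  0.297 -1.3  ] [-0.99   0.433 -1.929]
```

Emit:
arm_command(deltas=[{"linear": [-0.2, 0.08, -0.35], "spin": -0.083, "jaw": -1}, {"linear": [-0.4, 0.15, -0.7], "spin": -0.166, "jaw": -1}, {"linear": [-0.6, 0.22, -1], "spin": -0.25, "jaw": -1}, {"linear": [-0.6, 0.25, -1], "spin": -0.333, "jaw": -1}, {"linear": [-0.6, 0.25, -1], "spin": -0.416, "jaw": -1}, {"linear": [-0.6, 0.25, -1], "spin": -0.5, "jaw": -1}, {"linear": [-0.6, 0.25, -1], "spin": -0.583, "jaw": -1}, {"linear": [-0.6, 0.25, -1], "spin": -0.666, "jaw": -1}, {"linear": [-0.6, 0.25, -1], "spin": -0.75, "jaw": -1}, {"linear": [-0.6, 0.25, -1], "spin": -0.833, "jaw": -1}])

```text
time_s: 3.2
tcp_pos: [241.9, -108.6, 193.1]
orientation: [[-0.384, -0.016, 0.923], [-0.922, 0.061, -0.382], [-0.051, -0.998, -0.038]]
ft_force: [-0.2, 1.8, 0.0]
width: 0.001
```

```bash
python3 -c "
from h import *
r=info()
print(to([290,-18,180]))"
```

```text
t 3.2 tcp [ 241.916 -108.589  193.078] q [ 1.013  0.548 -1.101  2.547  0.93   0.535 -1.277] 
 R [[-0.38359287015697174, -0.015675904245178215, 0.9233692522446435], [-0.9221120827943105, 0.061343329799960995, -0.38202919083990383], [-0.050653891553117295, -0.9979936181735578, -0.037985804656158174]] 
 tilt 3.630087245865987 head 104.3348002226442 ft [-0.222  1.751  0.038] w 0.0008388325625468934
[-1.013  0.179  0.103]
```

Emit:
arm_command(deltas=[{"linear": [-0.3, 0.05, 0.05], "spin": -0.083, "jaw": -1}, {"linear": [-0.6, 0.1, 0.1], "spin": -0.166, "jaw": -1}, {"linear": [-1, 0.15, 0.1], "spin": -0.25, "jaw": -1}, {"linear": [-1, 0.15, 0.1], "spin": -0.333, "jaw": -1}, {"linear": [-1, 0.15, 0.1], "spin": -0.416, "jaw": -1}, {"linear": [-1, 0.15, 0.1], "spin": -0.5, "jaw": -1}, {"linear": [-1, 0.15, 0.1], "spin": -0.583, "jaw": -1}, {"linear": [-1, 0.15, 0.1], "spin": -0.666, "jaw": -1}, {"linear": [-1, 0.15, 0.1], "spin": -0.75, "jaw": -1}, {"linear": [-1, 0.15, 0.1], "spin": -0.833, "jaw": -1}])

```text
time_s: 4.03
tcp_pos: [289.1, -19.2, 182.5]
orientation: [[0.755, -0.018, 0.656], [-0.654, 0.06, 0.754], [-0.053, -0.998, 0.034]]
ft_force: [-1.7, -0.1, -0.4]
width: 0.001
```

```bash
python3 -c "
from h import *
r=info()
print(to([190,-12,180]))"
```

```text
t 4.0333 tcp [289.078 -19.244 182.496] q [ 0.757  0.716 -1.347  2.509  1.059  0.746 -0.572] 
 R [[0.7549607681693071, -0.018056002211859542, 0.6555213339848942], [-0.6536270883093376, 0.06002612892990223, 0.7544325637682587], [-0.05297044415017728, -0.9980334887316238, 0.03351548025490409]] 
 tilt 3.5938259972592426 head 106.74141176347135 ft [-1.706 -0.1   -0.36 ] w 0.0014615991946649296
[-0.794  0.047 -0.596]
```

Emit:
arm_command(deltas=[{"linear": [-0.3, 0.02, -0.23], "spin": -0.083, "jaw": -1}, {"linear": [-0.6, 0.04, -0.45], "spin": -0.166, "jaw": -1}, {"linear": [-0.8, 0.05, -0.6], "spin": -0.25, "jaw": -1}, {"linear": [-0.8, 0.05, -0.6], "spin": -0.333, "jaw": -1}, {"linear": [-0.8, 0.05, -0.6], "spin": -0.36, "jaw": -1}])

```text
time_s: 4.45
tcp_pos: [236.8, -18.9, 217.9]
orientation: [[0.984, -0.045, 0.175], [-0.172, 0.064, 0.983], [-0.056, -0.997, 0.055]]
ft_force: [-0.2, 0.2, 0.2]
width: -0.003
```

```bash
python3 -c "
from h import *
r=info()
print(to(r['tcp_pos']+[-60,0,0]))"
```

```text
t 4.45 tcp [236.847 -18.873 217.893] q [ 0.875  0.588 -1.465  2.557  0.841  0.708  0.121] 
 R [[0.983501688313049, -0.045293349023598446, 0.17513692249097126], [-0.1721111218867937, 0.06379880571575712, 0.9830093967567717], [-0.055697314192438604, -0.9969344135515985, 0.054950744019341684]] 
 tilt 4.4875099415094555 head 125.37248105965479 ft [-0.194  0.184  0.174] w -0.002706252087302353
[-0.59   0.027 -0.105]
```

```bash
python3 -c "
from h import *
r=info()
print(to(r['tcp_pos']+[-60,0,-80]))"
```

```text
t 4.45 tcp [236.847 -18.873 217.893] q [ 0.875  0.588 -1.465  2.557  0.841  0.708  0.121] 
 R [[0.983501688313049, -0.045293349023598446, 0.17513692249097126], [-0.1721111218867937, 0.06379880571575712, 0.9830093967567717], [-0.055697314192438604, -0.9969344135515985, 0.054950744019341684]] 
 tilt 4.4875099415094555 head 125.37248105965479 ft [-0.194  0.184  0.174] w -0.002706252087302353
[-0.546  0.825 -0.149]
```

Emit:
arm_command(deltas=[{"linear": [-0.3, 0.4, -0.05], "spin": 0, "jaw": -1}, {"linear": [-0.55, 0.8, -0.1], "spin": 0, "jaw": -1}, {"linear": [-0.55, 0.8, -0.1], "spin": 0, "jaw": -1}, {"linear": [-0.55, 0.8, -0.1], "spin": 0, "jaw": -1}, {"linear": [-0.55, 0.8, -0.1], "spin": 0, "jaw": -1}])

```text
time_s: 4.87
tcp_pos: [247.6, -25.9, 187.9]
orientation: [[0.981, -0.075, 0.18], [-0.175, 0.068, 0.982], [-0.086, -0.995, 0.054]]
ft_force: [-0.7, 0.3, 0.4]
width: -0.003
```

```bash
python3 -c "
from h import *
r=info()
snap('scene','s2.png')"
```

```text
t 4.8667 tcp [247.554 -25.892 187.915] q [ 0.828  0.738 -1.467  2.558  0.978  0.795 -0.033] 
 R [[0.980894932515044, -0.07462448742796109, 0.17965610828029535], [-0.1746943719291474, 0.06845736784995392, 0.9822400242320289], [-0.08559794263057839, -0.9948591732819124, 0.054113007255575586]] 
 tilt 5.812197204494723 head 137.4680372666934 ft [-0.713  0.257  0.363] w -0.003232929842812735
```

View pics/s2.png

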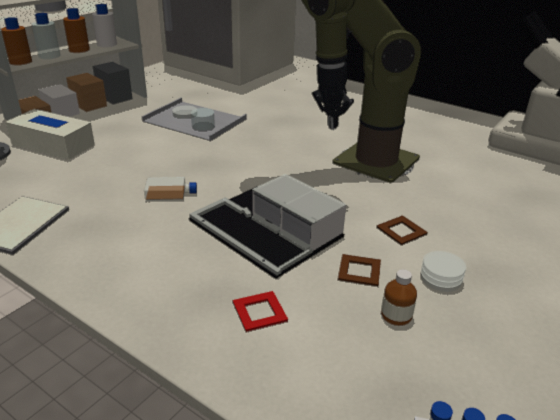

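Emit:
arm_command(deltas=[{"linear": [-1, 0.8, 0.08], "spin": 0, "jaw": -1}, {"linear": [-1, 0.8, 0.08], "spin": 0, "jaw": -1}, {"linear": [-1, 0.8, 0.08], "spin": 0, "jaw": -1}, {"linear": [-1, 0.8, 0.08], "spin": 0, "jaw": -1}])

```text
time_s: 5.25
tcp_pos: [245.8, -11.9, 180.2]
orientation: [[0.979, -0.1, 0.178], [-0.172, 0.071, 0.983], [-0.111, -0.992, 0.052]]
ft_force: [0.5, -0.7, -0.1]
width: -0.002
```

```bash
python3 -c "
from h import *
r=info()"
```

```text
t 5.25 tcp [245.82  -11.931 180.236] q [ 0.765  0.778 -1.472  2.559  0.989  0.817 -0.107] 
 R [[0.9788669450184738, -0.09993103246309032, 0.17841886868002885], [-0.17184707401698257, 0.07097368695247482, 0.9825636462398625], [-0.11085164456155916, -0.9924598352131099, 0.05230094059158845]] 
 tilt 7.040464525381354 head 144.61661355814928 ft [ 0.531 -0.681 -0.083] w -0.0017920977972633915
```

Emit:
arm_command(deltas=[{"linear": [-1, 0.7, -0.1], "spin": 0, "jaw": -1}])

```text
time_s: 5.33
tcp_pos: [239.9, -11.6, 178.1]
orientation: [[0.976, -0.123, 0.178], [-0.17, 0.073, 0.983], [-0.134, -0.99, 0.05]]
ft_force: [-0.5, -0.1, 0.4]
width: -0.001
```

Emit:
arm_command(deltas=[{"linear": [-1, 0.7, -0.1], "spin": 0, "jaw": -1}])

```text
time_s: 5.42
tcp_pos: [232.4, -11.9, 175.9]
orientation: [[0.972, -0.15, 0.178], [-0.168, 0.075, 0.983], [-0.161, -0.986, 0.047]]
ft_force: [0.1, -0.1, -0.0]
width: 0.001
```

Emit:
arm_command(deltas=[{"linear": [-1, 0.7, -0.1], "spin": 0, "jaw": -1}])

```text
time_s: 5.5
tcp_pos: [225.4, -12.0, 174.7]
orientation: [[0.968, -0.175, 0.178], [-0.167, 0.077, 0.983], [-0.186, -0.982, 0.046]]
ft_force: [0.1, -1.1, 0.2]
width: -0.002
```

Emit:
arm_command(deltas=[{"linear": [-1, 0.7, -0.1], "spin": 0, "jaw": -1}])

```text
time_s: 5.58
tcp_pos: [218.5, -11.9, 174.3]
orientation: [[0.964, -0.199, 0.178], [-0.165, 0.08, 0.983], [-0.21, -0.977, 0.044]]
ft_force: [-0.7, -0.1, 0.7]
width: 0.001
```

```bash
python3 -c "
from h import *
r=info()"
```

```text
t 5.5833 tcp [218.47  -11.891 174.293] q [ 0.756  0.826 -1.472  2.56   0.905  0.845 -0.063] 
 R [[0.9637699732846803, -0.19883032074576154, 0.1778030993739541], [-0.16492351580244097, 0.0796987335228729, 0.9830810474270226], [-0.20963700181553968, -0.9767879070847406, 0.04401945073264397]] 
 tilt 12.369110008811386 head 158.1572148375062 ft [-0.677 -0.138  0.668] w 0.0007714568217287894
```

Emit:
arm_command(deltas=[{"linear": [-1, 0.8, 0.0], "spin": 0, "jaw": -1}])

```text
time_s: 5.67
tcp_pos: [212.9, -8.8, 172.2]
orientation: [[0.959, -0.222, 0.178], [-0.164, 0.081, 0.983], [-0.233, -0.972, 0.041]]
ft_force: [0.4, -0.6, -1.2]
width: -0.001
```

Emit:
arm_command(deltas=[{"linear": [-1, 0.8, 0.0], "spin": 0, "jaw": -1}])

```text
time_s: 5.75
tcp_pos: [207.9, -4.2, 170.5]
orientation: [[0.953, -0.244, 0.178], [-0.162, 0.083, 0.983], [-0.255, -0.966, 0.039]]
ft_force: [-0.0, 0.8, 0.3]
width: 0.004
```

Emit:
arm_command(deltas=[{"linear": [-1, 0.8, 0.0], "spin": 0, "jaw": -1}])

```text
time_s: 5.83
tcp_pos: [202.4, 0.5, 169.5]
orientation: [[0.947, -0.267, 0.177], [-0.16, 0.084, 0.984], [-0.278, -0.96, 0.037]]
ft_force: [-0.9, -0.5, -0.3]
width: 0.003
```

Emit:
arm_command(deltas=[{"linear": [-1, 0.8, 0.0], "spin": 0, "jaw": -1}])

```text
time_s: 5.92
tcp_pos: [196.5, 5.5, 169.2]
orientation: [[0.941, -0.29, 0.175], [-0.157, 0.084, 0.984], [-0.3, -0.953, 0.034]]
ft_force: [-0.1, 0.1, -0.1]
width: -0.002
```

```bash
python3 -c "
from h import *
r=info(); s=snap('scene','s3.png')
a=s['img'][60:200,280:440]; cv2.imwrite('pics/s3z.png',cv2.resize(a,None,fx=4,fy=4,interpolation=cv2.INTER_CUBIC))
print(depthpt(s,380,140),depthpt(s,360,140),depthpt(s,400,140),depthpt(s,380,175))"
```

```text
t 5.9167 tcp [196.541   5.508 169.223] q [ 0.683  0.881 -1.472  2.559  0.845  0.861 -0.099] 
 R [[0.9410049072518406, -0.2895239141802922, 0.17517325037138987], [-0.15717410809136395, 0.08448425211756401, 0.9839505632346679], [-0.2996765994762337, -0.9534350078856234, 0.033994432845721276]] 
 tilt 17.553641103231858 head 163.732540945764 ft [-0.112  0.095 -0.062] w -0.0019249425783936878
[60.422 30.407 99.52 ] [ 56.122 -35.466  78.629] [-10.025  63.58   83.077] [100.162  62.633  11.05 ]
```

View pics/s3z.png

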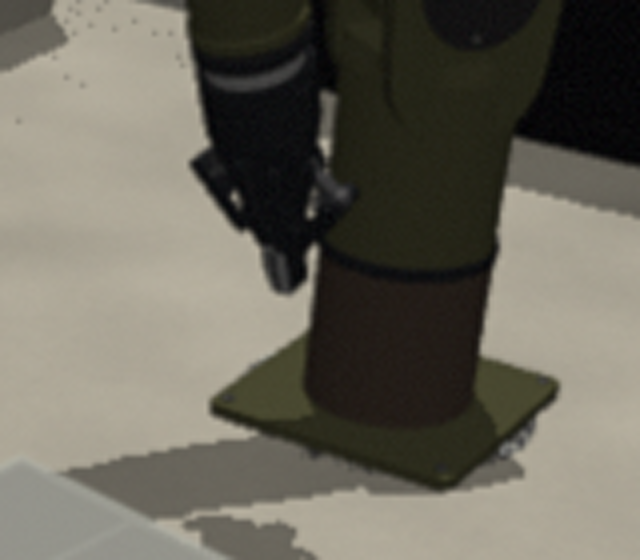

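Emit:
arm_command(deltas=[{"linear": [-0.9, 1, 0.0], "spin": 0, "jaw": -1}])

```text
time_s: 6.05
tcp_pos: [194.0, 9.8, 163.0]
orientation: [[0.935, -0.309, 0.173], [-0.155, 0.083, 0.984], [-0.318, -0.948, 0.029]]
ft_force: [-1.4, 0.2, -0.0]
width: 0.001
```

Emit:
arm_command(deltas=[{"linear": [-0.9, 1, 0.0], "spin": 0, "jaw": -1}])

```text
time_s: 6.13
tcp_pos: [191.1, 15.7, 155.7]
orientation: [[0.928, -0.331, 0.173], [-0.154, 0.083, 0.985], [-0.341, -0.94, 0.026]]
ft_force: [0.1, -0.3, -0.8]
width: -0.001
```

Emit:
arm_command(deltas=[{"linear": [-0.9, 1, 0.0], "spin": 0, "jaw": -1}])

```text
time_s: 6.22
tcp_pos: [187.7, 22.0, 148.4]
orientation: [[0.919, -0.354, 0.171], [-0.152, 0.082, 0.985], [-0.363, -0.932, 0.022]]
ft_force: [0.3, 0.6, -0.3]
width: 0.001
```

Emit:
arm_command(deltas=[{"linear": [-0.9, 1, 0.0], "spin": 0, "jaw": -1}])

```text
time_s: 6.3
tcp_pos: [184.1, 29.1, 140.7]
orientation: [[0.911, -0.376, 0.169], [-0.15, 0.08, 0.985], [-0.384, -0.923, 0.017]]
ft_force: [0.5, -0.2, 0.1]
width: -0.0
```

Emit:
arm_command(deltas=[{"linear": [-0.9, 1, -0.1], "spin": 0, "jaw": -1}])

```text
time_s: 6.38
tcp_pos: [180.2, 33.9, 132.9]
orientation: [[0.902, -0.398, 0.166], [-0.147, 0.079, 0.986], [-0.405, -0.914, 0.012]]
ft_force: [0.4, 0.1, -0.2]
width: -0.001
```

Emit:
arm_command(deltas=[{"linear": [-0.9, 1, -0.1], "spin": 0, "jaw": -1}])

```text
time_s: 6.47
tcp_pos: [175.7, 38.4, 124.6]
orientation: [[0.893, -0.42, 0.164], [-0.146, 0.075, 0.986], [-0.427, -0.904, 0.006]]
ft_force: [1.1, 0.1, -0.3]
width: -0.001
```

```bash
python3 -c "
from h import *
r=info(); s=snap('scene','s4.png')
a=s['img'][60:200,280:440]; cv2.imwrite('pics/s4z.png',cv2.resize(a,None,fx=4,fy=4,interpolation=cv2.INTER_CUBIC))"
```

```text
t 6.4667 tcp [175.73   38.354 124.568] q [ 0.517  1.119 -1.473  2.559  0.932  0.942 -0.338] 
 R [[0.8926596155570206, -0.4199033639412026, 0.16382910518114432], [-0.1455561680636732, 0.07544648376414619, 0.9864690720069468], [-0.4265820116838171, -0.9044274393440794, 0.006228504579704385]] 
 tilt 25.25372116788163 head 169.8140181905121 ft [ 1.142  0.062 -0.272] w -0.0012328800362254395
```

View pics/s4z.png

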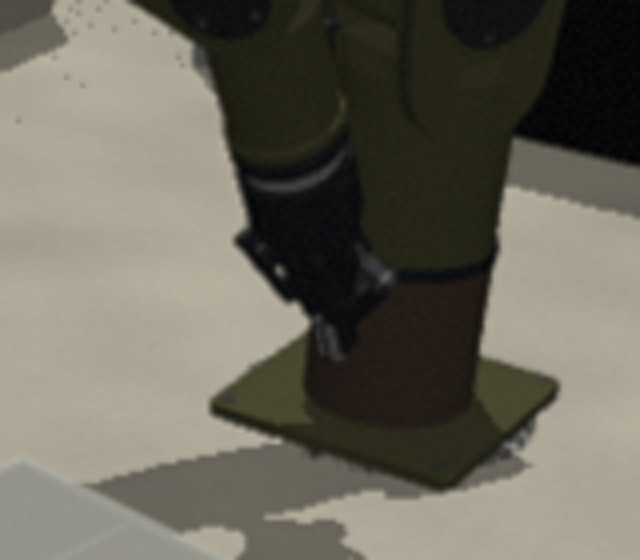

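Emit:
arm_command(deltas=[{"linear": [-1, 0.7, -0.4], "spin": 0, "jaw": -1}])

```text
time_s: 6.6
tcp_pos: [169.4, 33.9, 126.6]
orientation: [[0.883, -0.442, 0.16], [-0.141, 0.075, 0.987], [-0.448, -0.894, 0.004]]
ft_force: [0.0, -0.0, -0.2]
width: 0.005
```

Emit:
arm_command(deltas=[{"linear": [-1, 0.7, -0.5], "spin": 0, "jaw": -1}])

```text
time_s: 6.68
tcp_pos: [162.5, 23.7, 129.8]
orientation: [[0.873, -0.462, 0.158], [-0.14, 0.073, 0.987], [-0.468, -0.884, -0.001]]
ft_force: [0.5, 0.7, -0.4]
width: -0.001
```

Emit:
arm_command(deltas=[{"linear": [-1, 0.7, -0.5], "spin": 0, "jaw": -1}])

```text
time_s: 6.77
tcp_pos: [155.5, 12.1, 133.7]
orientation: [[0.862, -0.482, 0.157], [-0.139, 0.072, 0.988], [-0.487, -0.873, -0.005]]
ft_force: [-0.4, 0.0, -0.1]
width: 0.0
```

Emit:
arm_command(deltas=[{"linear": [-1, 0.7, -0.5], "spin": 0, "jaw": -1}])

```text
time_s: 6.85
tcp_pos: [148.2, -0.2, 138.5]
orientation: [[0.852, -0.5, 0.156], [-0.138, 0.073, 0.988], [-0.506, -0.863, -0.007]]
ft_force: [-0.5, -0.6, 0.3]
width: -0.003
```

```bash
python3 -c "
from h import *
r=info()"
```

```text
t 6.85 tcp [148.235  -0.202 138.519] q [ 0.637  1.119 -1.473  2.559  0.805  0.989 -0.159] 
 R [[0.8516521730965432, -0.5003643972962184, 0.15596168112176834], [-0.13797915230173977, 0.07302527503629526, 0.9877393698420484], [-0.5056187591358033, -0.8627298413317264, -0.006847721205269679]] 
 tilt 30.375514947583543 head 171.69663596164173 ft [-0.495 -0.569  0.27 ] w -0.002783001361255817
```

Emit:
arm_command(deltas=[{"linear": [-0.9, 1, -0.2], "spin": 0, "jaw": -1}])

```text
time_s: 6.93
tcp_pos: [143.3, -4.8, 134.6]
orientation: [[0.841, -0.518, 0.157], [-0.139, 0.073, 0.988], [-0.523, -0.852, -0.011]]
ft_force: [0.2, -0.4, 0.1]
width: -0.0
```

Emit:
arm_command(deltas=[{"linear": [-0.9, 1, -0.2], "spin": 0, "jaw": -1}])

```text
time_s: 7.02
tcp_pos: [138.7, -7.3, 129.7]
orientation: [[0.829, -0.537, 0.156], [-0.137, 0.075, 0.988], [-0.543, -0.84, -0.011]]
ft_force: [-0.0, 0.5, -0.7]
width: -0.0
```

Emit:
arm_command(deltas=[{"linear": [-0.9, 1, -0.2], "spin": 0, "jaw": -1}])

```text
time_s: 7.1
tcp_pos: [133.5, -11.0, 125.1]
orientation: [[0.816, -0.557, 0.155], [-0.135, 0.077, 0.988], [-0.562, -0.827, -0.012]]
ft_force: [0.3, -0.8, -0.2]
width: 0.002
```

Emit:
arm_command(deltas=[{"linear": [-0.9, 1, -0.2], "spin": 0, "jaw": -1}])

```text
time_s: 7.18
tcp_pos: [127.9, -15.5, 120.6]
orientation: [[0.803, -0.576, 0.154], [-0.133, 0.08, 0.988], [-0.581, -0.814, -0.012]]
ft_force: [-0.0, -0.2, 0.2]
width: 0.0
```

```bash
python3 -c "
from h import *
r=info(); s=snap('scene','s5.png')
a=s['img'][60:200,280:440]; cv2.imwrite('pics/s5z.png',cv2.resize(a,None,fx=4,fy=4,interpolation=cv2.INTER_CUBIC))"
```

```text
t 7.1833 tcp [127.905 -15.545 120.578] q [ 0.677  1.245 -1.473  2.559  0.814  1.069 -0.166] 
 R [[0.8029413911598607, -0.5757709741140203, 0.15418465465168477], [-0.1325382731196812, 0.07973425831994468, 0.9879656138796639], [-0.5811357229776192, -0.8137138522957321, -0.01228975432299286]] 
 tilt 35.53961168801466 head 172.11567695976447 ft [-0.005 -0.166  0.211] w 0.00046927392198049567
```

View pics/s5z.png

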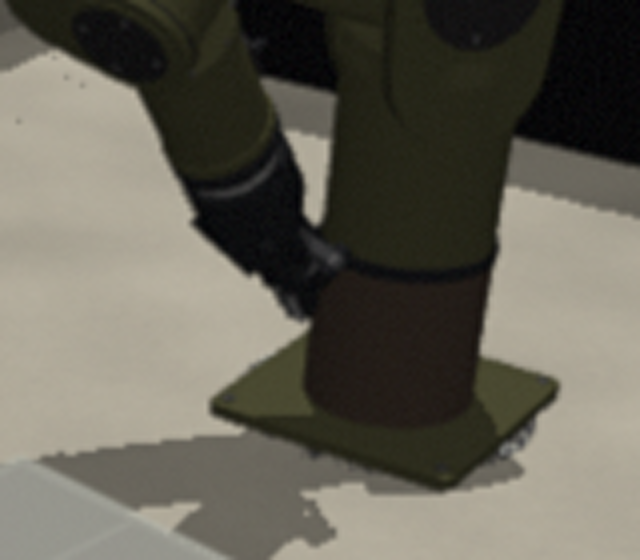

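Emit:
arm_command(deltas=[{"linear": [-0.9, 1, -0.2], "spin": 0, "jaw": -1}])

```text
time_s: 7.32
tcp_pos: [122.7, -20.1, 116.2]
orientation: [[0.79, -0.593, 0.154], [-0.131, 0.083, 0.988], [-0.598, -0.801, -0.011]]
ft_force: [0.5, -0.3, -0.4]
width: -0.002
```

Emit:
arm_command(deltas=[{"linear": [-0.9, 1, -0.2], "spin": 0, "jaw": -1}])

```text
time_s: 7.4
tcp_pos: [116.3, -26.4, 111.3]
orientation: [[0.776, -0.611, 0.154], [-0.129, 0.086, 0.988], [-0.617, -0.787, -0.012]]
ft_force: [0.2, -0.5, -0.0]
width: -0.002
```

Emit:
arm_command(deltas=[{"linear": [-0.9, 1, -0.2], "spin": 0, "jaw": -1}])

```text
time_s: 7.48
tcp_pos: [109.5, -33.2, 106.4]
orientation: [[0.762, -0.629, 0.155], [-0.127, 0.09, 0.988], [-0.635, -0.772, -0.011]]
ft_force: [-0.7, 0.2, 0.1]
width: 0.002
```

```bash
python3 -c "
from h import *
r=info()
for p in ([220,-20,200],[300,-25,300],[420,-40,330],[620,-68,330],[600,-65,230]): print(to(p))"
```

```text
t 7.4833 tcp [109.514 -33.238 106.441] q [ 0.737  1.346 -1.473  2.559  0.821  1.147 -0.154] 
 R [[0.761962041890148, -0.628798235990031, 0.15500524228045306], [-0.12650041319478128, 0.09022630299070061, 0.9878546754002738], [-0.6351468272613398, -0.7723159927545563, -0.010794218609895125]] 
 tilt 39.437679049228436 head 171.8343620179918 ft [-0.727  0.156  0.121] w 0.0019173360517593437
[ 0.231 -1.405  0.292]
[ 0.212 -2.685  0.356]
[ 0.954 -3.685  0.39 ]
[ 2.514 -4.968  0.424]
[ 2.993 -4.067  0.433]
```

Emit:
arm_command(deltas=[{"linear": [0, -0.3, 0], "spin": 0, "jaw": -1}, {"linear": [0, -0.65, 0], "spin": 0, "jaw": -1}, {"linear": [0, -1, 0], "spin": 0, "jaw": -1}, {"linear": [0, -1, 0], "spin": 0, "jaw": -1}])

```text
time_s: 7.82
tcp_pos: [177.6, -40.3, 186.2]
orientation: [[0.767, -0.621, 0.162], [-0.131, 0.095, 0.987], [-0.629, -0.778, -0.008]]
ft_force: [0.8, 2.2, 0.5]
width: -0.0
```

Emit:
arm_command(deltas=[{"linear": [0.2, -0.35, 0], "spin": 0, "jaw": -1}, {"linear": [0.4, -0.7, 0], "spin": 0, "jaw": -1}, {"linear": [0.6, -1, 0], "spin": 0, "jaw": -1}, {"linear": [0.6, -1, 0], "spin": 0, "jaw": -1}])

```text
time_s: 8.15
tcp_pos: [287.3, -57.4, 223.6]
orientation: [[0.766, -0.622, 0.164], [-0.132, 0.097, 0.986], [-0.63, -0.777, -0.008]]
ft_force: [0.3, 0.9, -0.1]
width: -0.002
```

```bash
python3 -c "
from h import *
r=info()
for p in ([420,-40,230],[620,-68,200]): print(to(p))"
```

```text
t 8.15 tcp [287.339 -57.413 223.617] q [ 0.798  1.096 -1.446  1.98   0.529  1.542  0.416] 
 R [[0.7656137934076561, -0.6220598164747598, 0.16394238033933445], [-0.13230231528245523, 0.09713941223776164, 0.9864380527742248], [-0.6295487405394762, -0.7769205360379468, -0.007928680071047349]] 
 tilt 39.02051907132708 head 171.1245049036002 ft [ 0.321  0.894 -0.091] w -0.002063756595565703
[ 0.952 -0.858  0.389]
[ 2.71  -1.896  0.443]
```

Emit:
arm_command(deltas=[{"linear": [0.3, -0.22, 0.05], "spin": 0, "jaw": -1}, {"linear": [0.6, -0.44, 0.1], "spin": 0, "jaw": -1}, {"linear": [0.9, -0.66, 0.15], "spin": 0, "jaw": -1}, {"linear": [0.9, -0.66, 0.15], "spin": 0, "jaw": -1}])

```text
time_s: 8.48
tcp_pos: [398.7, -60.0, 215.0]
orientation: [[0.764, -0.625, 0.162], [-0.131, 0.096, 0.987], [-0.632, -0.775, -0.009]]
ft_force: [-0.1, 0.4, 0.8]
width: -0.006
```

Emit:
arm_command(deltas=[{"linear": [0.3, -0.22, 0.05], "spin": 0, "jaw": -1}, {"linear": [0.6, -0.44, 0.1], "spin": 0, "jaw": -1}, {"linear": [0.9, -0.66, 0.15], "spin": 0, "jaw": -1}, {"linear": [0.9, -0.66, 0.15], "spin": 0, "jaw": -1}])

```text
time_s: 8.82
tcp_pos: [510.7, -62.4, 208.5]
orientation: [[0.764, -0.625, 0.162], [-0.132, 0.096, 0.987], [-0.632, -0.775, -0.009]]
ft_force: [-0.9, -1.2, 0.1]
width: -0.001
```

Emit:
arm_command(deltas=[{"linear": [0.3, -0.2, 0.05], "spin": 0, "jaw": -1}, {"linear": [0.6, -0.4, 0.1], "spin": 0, "jaw": -1}, {"linear": [0.9, -0.6, 0.15], "spin": 0, "jaw": -1}, {"linear": [0.9, -0.6, 0.15], "spin": 0, "jaw": -1}])

```text
time_s: 9.15
tcp_pos: [619.3, -65.4, 196.9]
orientation: [[0.765, -0.624, 0.163], [-0.136, 0.092, 0.986], [-0.63, -0.776, -0.015]]
ft_force: [0.8, -0.6, 0.3]
width: 0.006
```

```bash
python3 -c "
from h import *
r=info()
s=snap('scene','s6.png'); t=snap('top','t6.png'); np.savez('scene6.npz',**s)
a=s['img'][60:300,150:420]; cv2.imwrite('pics/s6z.png',cv2.resize(a,None,fx=2.5,fy=2.5,interpolation=cv2.INTER_CUBIC))"
```

```text
t 9.15 tcp [619.342 -65.36  196.852] q [ 0.345  1.28  -1.13   0.782  0.704  2.079  0.975] 
 R [[0.7645778439398198, -0.6235439164963201, 0.16313707352029755], [-0.13578595091634937, 0.09159732480735013, 0.9864948583859319], [-0.6300657871128057, -0.7764038345400975, -0.014635218527698531]] 
 tilt 39.06751701538642 head 171.64313618467543 ft [ 0.789 -0.554  0.268] w 0.005598571108114011
```

View pics/s6z.png

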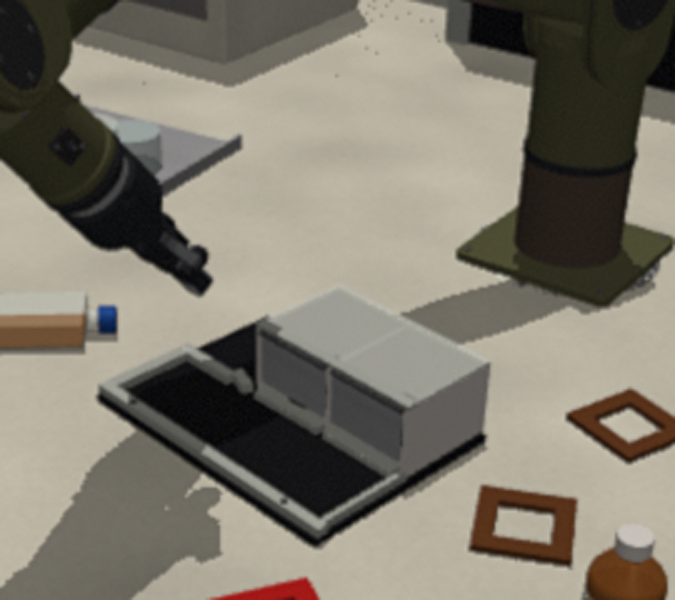

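View pics/t6.png

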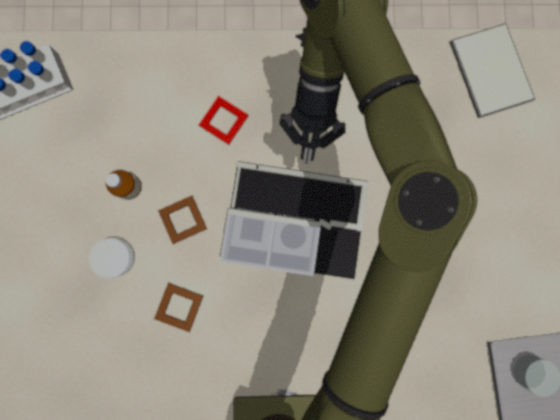

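```bash
cat > m.py <<'E'
from h import *
import kin
from scipy.optimize import least_squares
k=np.load('kin.npz');p=k['p'];S=k['s']
lo=np.array([-3.01,-.46,-1.47,.13,-1,.04,-2.66]);hi=np.array([3.01,2.08,1.51,2.56,4.14,2.09,2.66])
def ik(q0,x,R,w=0.02):
    f=lambda q:(lambda X:np.r_[(X[0]-x)/10,30*(X[1]-R).ravel(),w*(q-q0)])(kin.fk(q,p,S))
    r=least_squares(f,np.clip(q0,lo+1e-3,hi-1e-3),bounds=(lo,hi)); X=kin.fk(r.x,p,S); return r.x,np.linalg.norm(X[0]-x),np.degrees(np.arccos(np.clip((np.trace(X[1].T@R)-1)/2,-1,1)))
E
python3 - <<'E'
from m import *
r=read_state();q=r['joints'];X=kin.fk(q,p,S,True);print(X[0]-r['tcp_pos'],X[2],X[3])
R=r['orientation']
for x in ([619,-68,120],[600,-65,60],[530,-54,30],[490,-47,20],[600,-65,20],[590,-160,20],[590,-160,100]):
    q2,e,a=ik(q,np.array(x,float),R); X=kin.fk(q2,p,S,True); print(x,q2,round(e,2),round(a,2),'elbow',X[2],'wr',X[3]); q=q2
E
```

```text
[2.48  0.543 1.06 ] [ 502.659 -215.426  483.037] [825.201 -93.048 453.251]
[619, -68, 120] [ 0.357  1.366 -1.118  0.824  0.756  1.989  0.988] 0.0 0.0 elbow [ 510.285 -222.814  434.951] wr [827.025 -96.935 373.897]
[600, -65, 60] [ 0.387  1.421 -1.111  0.927  0.782  1.882  0.951] 0.0 0.0 elbow [ 507.185 -239.463  404.523] wr [808.011 -93.895 313.913]
[530, -54, 30] [ 0.476  1.417 -1.122  1.236  0.778  1.707  0.8  ] 0.0 0.0 elbow [ 483.78  -283.289  406.778] wr [737.943 -82.739 283.986]
[490, -47, 20] [ 0.514  1.413 -1.125  1.387  0.782  1.621  0.723] 0.0 0.0 elbow [ 472.525 -301.212  409.053] wr [697.901 -75.666 274.029]
[600, -65, 20] [ 0.38   1.469 -1.094  0.915  0.809  1.846  0.967] 0.0 0.0 elbow [ 510.517 -237.56   377.617] wr [808.017 -93.912 273.906]
[590, -160, 20] [ 0.481  1.467 -1.065  0.88   0.86   1.886  1.104] 0.0 0.0 elbow [ 483.59  -288.278  379.505] wr [ 798.06  -189.067  273.853]
[590, -160, 100] [ 0.49   1.37  -1.09   0.896  0.805  1.963  1.084] 0.0 0.0 elbow [ 476.205 -289.16   433.144] wr [ 798.055 -189.044  353.86 ]
```

```bash
python3 - <<'E'
from h import *
s=dict(np.load('scene6.npz')); t=snap('top')
tp=read_state()['tcp_pos']; print(proj(s,tp),proj(t,tp))
for n,im,c in(('s',s['img'],proj(s,tp)),('t',t['img'],proj(t,tp))):
    x,y=[int(round(v)) for v in c]; a=im[y-35:y+35,x-45:x+45].copy()
    a=cv2.resize(a,None,fx=6,fy=6,interpolation=cv2.INTER_CUBIC); cv2.circle(a,(int((c[0]-x+45.5)*6),int((c[1]-y+35.5)*6)),3,(0,0,255),-1); cv2.imwrite('pics/tip_%s.png'%n,a)
E
```

```text
[232.772 172.323] [305.558 161.579]
```

View pics/tip_s.png

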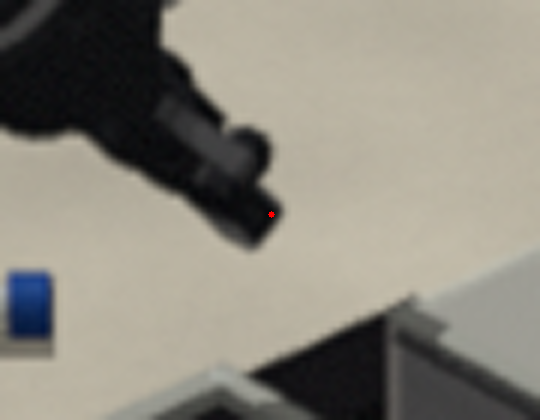

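View pics/tip_t.png

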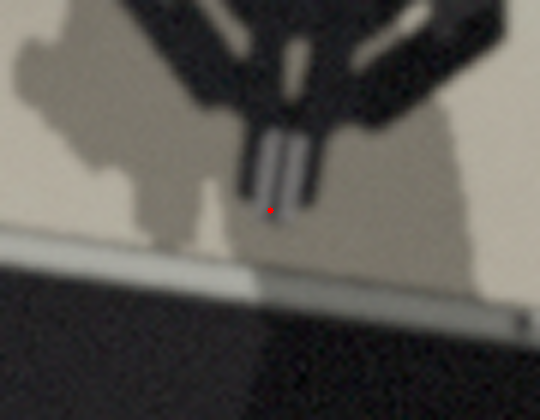

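```bash
python3 - <<'E'
from fit import *
r=info()
x=w((-55,0,60)); print(x,to(x))
E
```

```text
[[-0.9881 -0.1538]
 [ 0.1538 -0.9881]] [507.3437 -50.1405] 2.9871833455057026
[[ 0.0752 -1.5539]
 [ 1.6298  1.3247]
 [ 0.3895 -0.1279]
 [-1.1433  1.5895]
 [-4.7597 -1.6104]
 [-2.2841 -0.365 ]
 [ 2.8472 -0.1586]
 [ 3.2455  0.9017]]
t 9.3 tcp [613.7074 -64.8591 198.6479] q [ 0.3523  1.2783 -1.1423  0.8034  0.7038  2.0804  0.9685] 
 R [[0.7617271905833802, -0.629557673242307, 0.1530647679503147], [-0.12512205287307615, 0.0888603132205221, 0.9881539943850745], [-0.6357013127332506, -0.7718555439951723, -0.011084231734247224]] 
 tilt 39.479191263553325 head 171.96593267655848 ft [-0.4487  0.1382  0.7238] w -0.0003954929146801076
[561.6894 -58.5993  60.    ] [ 0.4773  1.4032 -0.0024]
```

Emit:
arm_command(deltas=[{"linear": [0.12, 0.35, 0], "spin": 0, "jaw": -1}, {"linear": [0.24, 0.7, 0], "spin": 0, "jaw": -1}, {"linear": [0.35, 1, 0], "spin": 0, "jaw": -1}, {"linear": [0.35, 1, 0], "spin": 0, "jaw": -1}])

```text
time_s: 9.63
tcp_pos: [572.4, -63.2, 94.3]
orientation: [[0.756, -0.637, 0.15], [-0.124, 0.087, 0.989], [-0.643, -0.766, -0.013]]
ft_force: [0.1, -1.3, -0.7]
width: 0.002
```

Emit:
arm_command(deltas=[{"linear": [0.07, 0.2, 0], "spin": 0, "jaw": -1}, {"linear": [0.12, 0.4, 0], "spin": 0, "jaw": -1}, {"linear": [0.12, 0.4, 0], "spin": 0, "jaw": -1}, {"linear": [0.12, 0.4, 0], "spin": 0, "jaw": -1}])

```text
time_s: 9.97
tcp_pos: [561.5, -59.5, 62.1]
orientation: [[0.761, -0.63, 0.155], [-0.125, 0.091, 0.988], [-0.636, -0.772, -0.01]]
ft_force: [0.7, 0.5, 0.3]
width: 0.0
```

```bash
cat > look.py <<'E'
import sys
from h import *
n=sys.argv[1]
r=info(); tp=r['tcp_pos']
for k in('scene','top'):
    s=snap(k); np.savez('last_%s.npz'%k,**s)
    c=proj(s,tp); print(k,c)
    if k=='scene': x0,y0,x1,y1=185,130,365,275
    else: x0,y0,x1,y1=215,140,375,270
    a=cv2.resize(s['img'][y0:y1,x0:x1],None,fx=4.4,fy=4.4,interpolation=cv2.INTER_CUBIC)
    cv2.circle(a,(int((c[0]-x0+.5)*4.4),int((c[1]-y0+.5)*4.4)),3,(0,0,255),-1)
    cv2.imwrite('pics/%s_%s.png'%(k,n),a)
E
python3 look.py a
```

```text
t 9.9667 tcp [561.481 -59.548  62.134] q [ 0.439  1.394 -1.126  1.1    0.758  1.806  0.865] 
 R [[0.7613618134405986, -0.6296304290561725, 0.1545759096398384], [-0.12530966515943734, 0.09101345084750898, 0.9879342283686995], [-0.6361019390412773, -0.7715452511495151, -0.009604612254475628]] 
 tilt 39.50714543980758 head 171.7748333691709 ft [0.696 0.487 0.309] w 0.00042679293310535194
scene [249.677 214.545]
top [299.633 195.819]
```

View pics/scene_a.png

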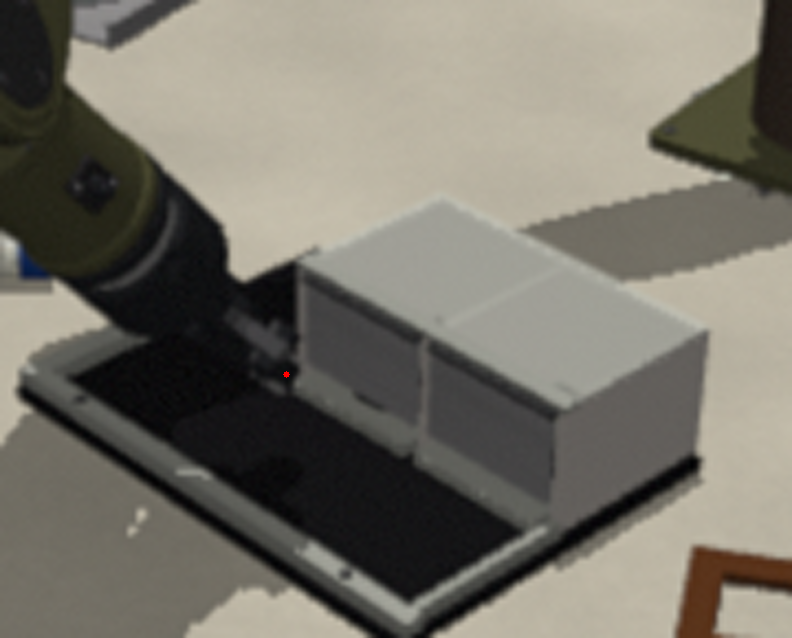

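View pics/top_a.png

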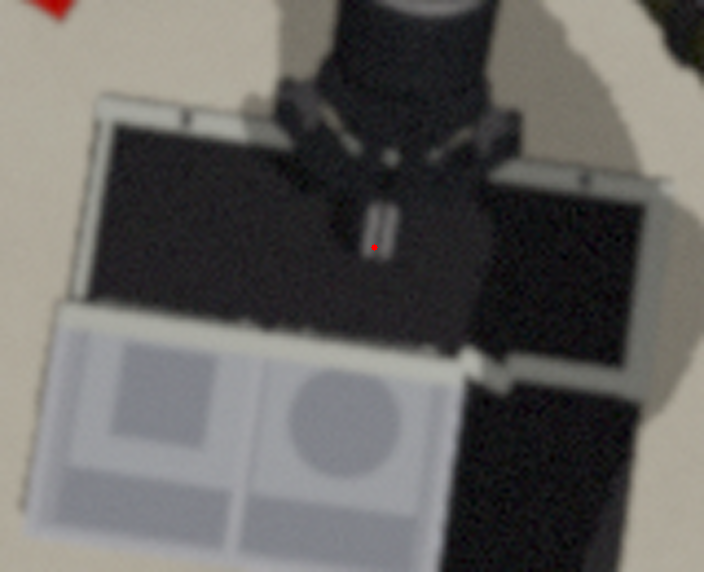

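```bash
sed -i 's/^print(R,t.*$//' fit.py; python3 - <<'E'
from fit import *
r=info(); print('st',st(r['tcp_pos']))
for x in ((-25,-2.7,29),(22,-2.7,29),(22,-2.7,19)): print(x,to(w(x)))
E
```

```text
t 10.0667 tcp [562.8308 -59.1112  62.962 ] q [ 0.4384  1.3925 -1.1266  1.0975  0.7582  1.8051  0.865 ] 
 R [[0.7630230980050978, -0.6273336559411257, 0.15571845116826874], [-0.12622351384301222, 0.09165891297486702, 0.9877582033197138], [-0.6339269488386069, -0.7733376544536076, -0.009246390667009545]] 
 tilt 39.345439256558194 head 171.6874061263383 ft [-0.4331  0.929  -0.1709] w 0.0045518779207029385
st [-56.2066   0.3302  62.962 ]
(-25, -2.7, 29) [-0.0263  0.4603  0.0328]
(22, -2.7, 29) [-0.3897  0.7583  0.0319]
(22, -2.7, 19) [-0.3264  0.8356  0.0328]
```

Emit:
arm_command(deltas=[{"linear": [-0.01, 0.15, 0.01], "spin": 0, "jaw": -1}, {"linear": [-0.02, 0.3, 0.02], "spin": 0, "jaw": -1}, {"linear": [-0.025, 0.46, 0.033], "spin": 0, "jaw": -1}, {"linear": [-0.025, 0.46, 0.033], "spin": 0, "jaw": -1}])

```text
time_s: 10.4
tcp_pos: [530.2, -51.8, 26.7]
orientation: [[0.761, -0.631, 0.153], [-0.126, 0.089, 0.988], [-0.637, -0.771, -0.012]]
ft_force: [-0.1, -1.0, -0.5]
width: 0.003
```

```bash
sed -i 's/^print((P\[.*$//' fit.py; python3 look.py b; python3 - <<'E'
from fit import *
r=read_state(); print('st',st(r['tcp_pos']))
for x in ((22,-2.7,29),(22,-2.7,19)): print(x,to(w(x)))
E
```

```text
t 10.4 tcp [530.232 -51.811  26.673] q [ 0.467  1.421 -1.118  1.224  0.777  1.709  0.805] 
 R [[0.7606420043966637, -0.6307931079020489, 0.15337469208021245], [-0.12554732798314708, 0.08886108410630102, 0.9880999828801462], [-0.6369157005316464, -0.7708461342931721, -0.011602916079809992]] 
 tilt 39.57006811117001 head 171.98139422418672 ft [-0.093 -0.953 -0.531] w 0.0026530386211094576
scene [260.036 222.103]
top [295.796 210.763]
st [-24.9964  -2.3283  28.0893]
(22, -2.7, 29) [-0.369   0.2912  0.0028]
(22, -2.7, 19) [-0.3056  0.3685  0.0038]
```

View pics/scene_b.png

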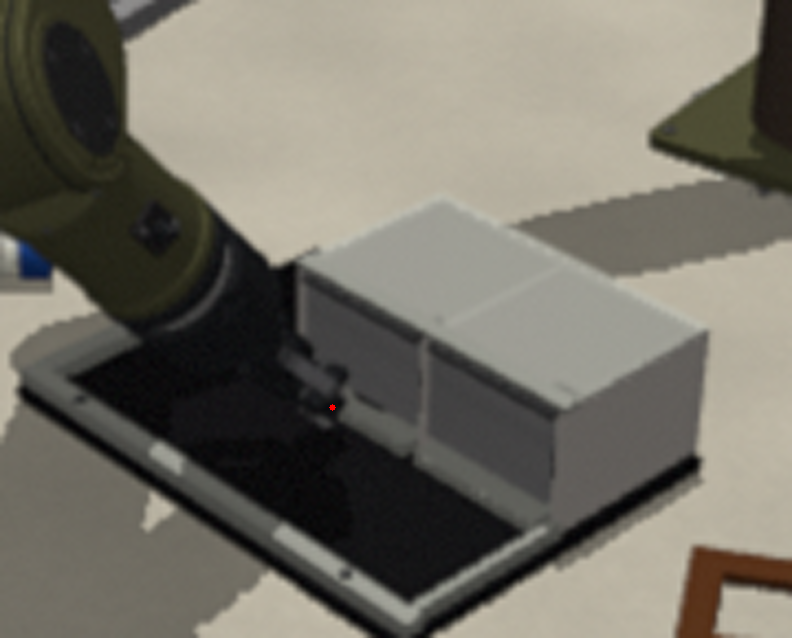

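View pics/top_b.png

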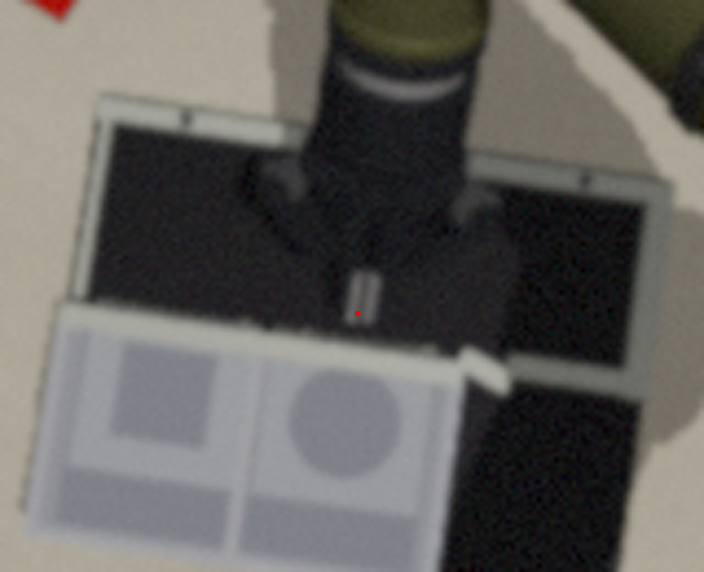

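Emit:
arm_command(deltas=[{"linear": [-0.07, 0.06, 0], "spin": 0, "jaw": -1}, {"linear": [-0.14, 0.11, 0], "spin": 0, "jaw": -1}, {"linear": [-0.2, 0.16, 0], "spin": 0, "jaw": -1}, {"linear": [-0.25, 0.2, 0], "spin": 0, "jaw": -1}, {"linear": [-0.25, 0.2, 0], "spin": 0, "jaw": -1}])

```text
time_s: 10.92
tcp_pos: [500.9, -46.5, 28.6]
orientation: [[0.763, -0.627, 0.156], [-0.127, 0.091, 0.988], [-0.634, -0.774, -0.01]]
ft_force: [2.3, -0.5, 0.1]
width: 0.002
```

```bash
python3 look.py c; python3 - <<'E'
from fit import *
r=info(); print('st',st(r['tcp_pos']))
for x in ((22,-2.5,29),(22,-2.5,19)): print(x,to(w(x)))
E
```

```text
t 10.9167 tcp [500.852 -46.512  28.615] q [ 0.5    1.404 -1.127  1.345  0.771  1.647  0.742] 
 R [[0.7632187175868774, -0.6270836595817949, 0.1557667262625311], [-0.12683137107789225, 0.09098835978900267, 0.9877423356794064], [-0.633570037514042, -0.7736195462036948, -0.010089861051805257]] 
 tilt 39.319957027019626 head 171.7441336237852 ft [ 2.268 -0.52   0.126] w 0.0022623928469826552
scene [268.829 217.001]
top [293.814 223.158]
t 11.0167 tcp [501.2405 -46.6908  28.0263] q [ 0.4996  1.4052 -1.1262  1.3434  0.7716  1.6471  0.7429] 
 R [[0.7630215894211692, -0.6271901394752089, 0.15630285673096644], [-0.12753396062983066, 0.0909800064809853, 0.9876526349414498], [-0.6336664287803652, -0.7735342056856879, -0.01056833340457968]] 
 tilt 39.32767303220524 head 171.7462633035521 ft [1.6574 0.5242 1.5572] w 0.0018556614529938082
st [ 6.5611 -2.47   28.0263]
(22, -2.5, 29) [-0.1256  0.0903 -0.0002]
(22, -2.5, 19) [-0.0622  0.1677  0.0009]
```

View pics/scene_c.png

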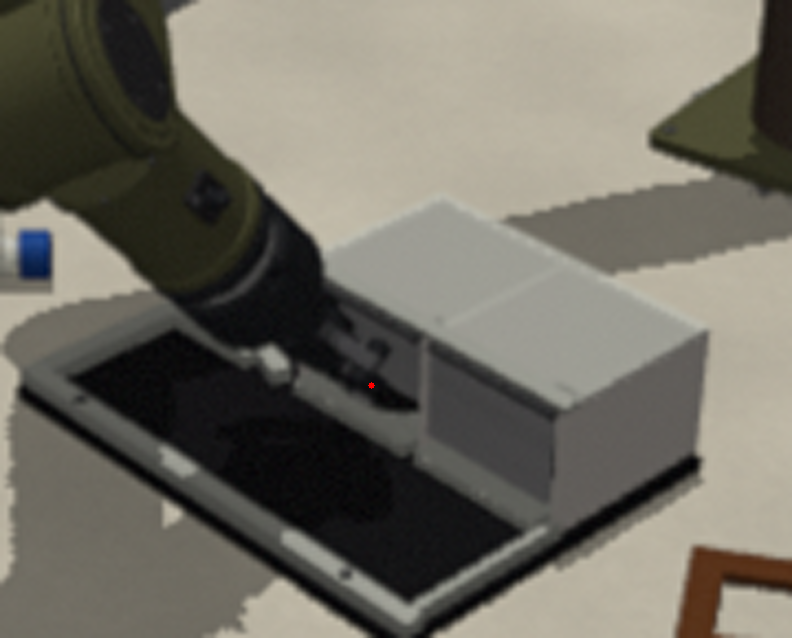

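View pics/top_c.png

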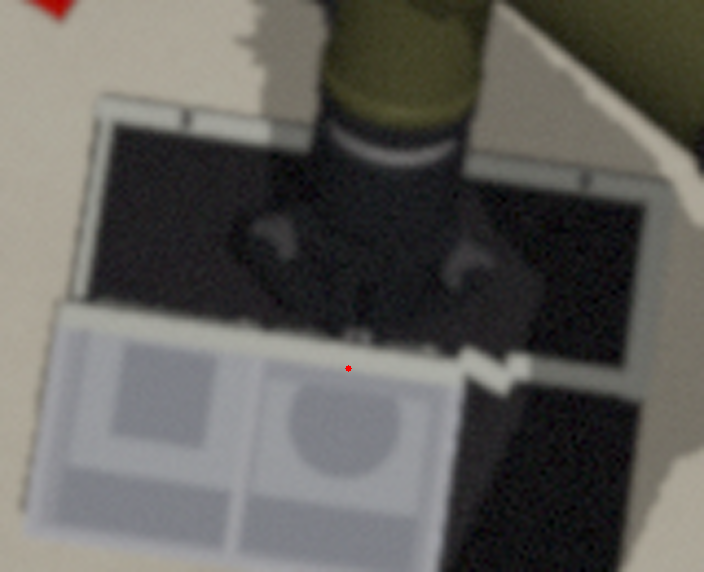

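The flap is opening: about 2 N of push at the tip, and there is a dark gap under the flap near scene crop (400,402). Going on inward.

Emit:
arm_command(deltas=[{"linear": [-0.06, 0.045, 0], "spin": 0, "jaw": -1}, {"linear": [-0.13, 0.09, 0], "spin": 0, "jaw": -1}, {"linear": [-0.13, 0.09, 0], "spin": 0, "jaw": -1}])

```text
time_s: 11.27
tcp_pos: [484.5, -44.2, 28.9]
orientation: [[0.762, -0.629, 0.155], [-0.127, 0.09, 0.988], [-0.635, -0.773, -0.011]]
ft_force: [1.5, 0.7, -2.6]
width: -0.0
```

Emit:
arm_command(deltas=[{"linear": [0.03, 0.035, 0], "spin": 0, "jaw": -1}, {"linear": [0.05, 0.07, 0], "spin": 0, "jaw": -1}, {"linear": [0.05, 0.07, 0], "spin": 0, "jaw": -1}])

```text
time_s: 11.52
tcp_pos: [483.8, -44.6, 18.8]
orientation: [[0.761, -0.63, 0.156], [-0.128, 0.09, 0.988], [-0.636, -0.772, -0.012]]
ft_force: [0.8, -0.7, -1.0]
width: 0.001
```

```bash
python3 look.py d; python3 - <<'E'
from fit import *
r=info(); print('st',st(r['tcp_pos']))
for x in ((22,-2.5,19),(-18,-2.5,19)): print(x,to(w(x)))
E
```

```text
t 11.5167 tcp [483.77  -44.605  18.833] q [ 0.513  1.411 -1.122  1.402  0.778  1.61   0.714] 
 R [[0.7610332254168753, -0.629704868235294, 0.1558852421891131], [-0.12781598167922487, 0.09003593153588929, 0.9877026910259183], [-0.6359964659013158, -0.7715991899640873, -0.011966010521510188]] 
 tilt 39.50228729852185 head 171.8629343086486 ft [ 0.821 -0.688 -1.036] w 0.0014533853699326665
scene [273.391 217.534]
top [292.968 230.591]
t 11.6167 tcp [483.5364 -44.5257  19.1867] q [ 0.5134  1.4106 -1.1228  1.4028  0.7781  1.6097  0.7135] 
 R [[0.7610031109680461, -0.6298692920679752, 0.1553671136590492], [-0.12733379255117203, 0.08980909095151775, 0.9877856206976275], [-0.6361292088652203, -0.7714914141403325, -0.011858648163219954]] 
 tilt 39.51199391361009 head 171.8852523002669 ft [ 0.468   0.1147 -3.1537] w 0.0012660260458979145
st [24.3876 -1.8865 19.1867]
(22, -2.5, 19) [ 0.0196 -0.0138  0.0062]
(-18, -2.5, 19) [ 0.3282 -0.2683  0.0068]
```

View pics/scene_d.png

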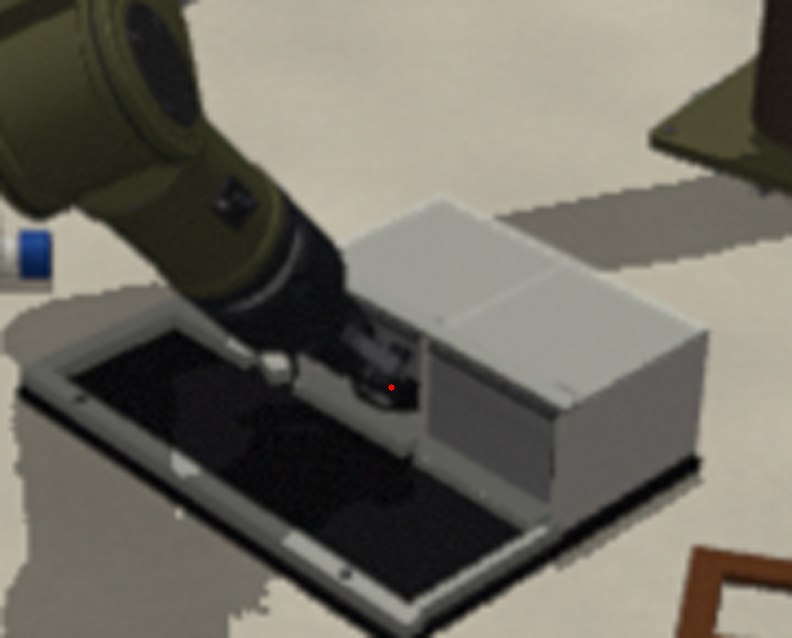

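View pics/top_d.png

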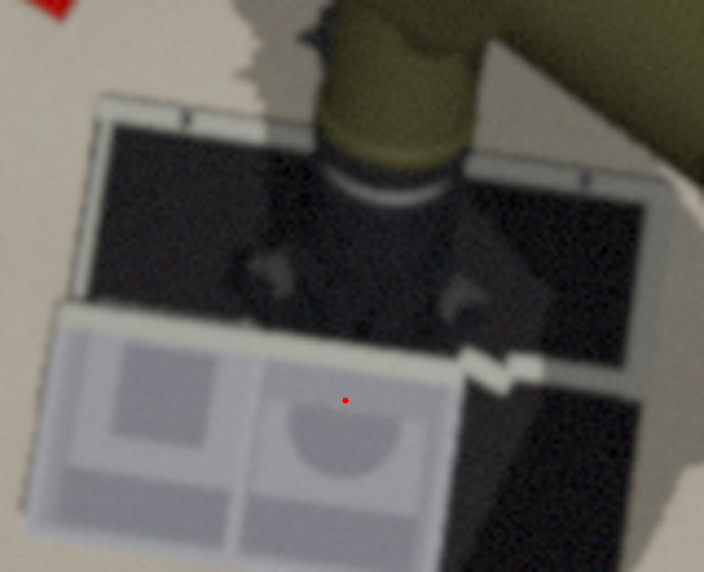

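Emit:
arm_command(deltas=[{"linear": [0.023, -0.019, 0], "spin": 0, "jaw": -1}, {"linear": [0.046, -0.038, 0], "spin": 0, "jaw": -1}, {"linear": [0.069, -0.057, 0], "spin": 0, "jaw": -1}, {"linear": [0.093, -0.076, 0], "spin": 0, "jaw": -1}, {"linear": [0.116, -0.095, 0], "spin": 0, "jaw": -1}, {"linear": [0.139, -0.114, 0], "spin": 0, "jaw": -1}, {"linear": [0.162, -0.134, 0], "spin": 0, "jaw": -1}, {"linear": [0.185, -0.153, 0], "spin": 0, "jaw": -1}, {"linear": [0.185, -0.153, 0], "spin": 0, "jaw": -1}])

```text
time_s: 12.37
tcp_pos: [508.1, -48.0, 20.2]
orientation: [[0.762, -0.629, 0.156], [-0.127, 0.091, 0.988], [-0.635, -0.772, -0.011]]
ft_force: [0.9, -1.1, -0.7]
width: -0.003
```

```bash
python3 look.py e; python3 - <<'E'
from fit import *
r=info(); print('st',st(r['tcp_pos']))
E
```

```text
t 12.3667 tcp [508.131 -47.991  20.237] q [ 0.491  1.419 -1.12   1.313  0.779  1.656  0.76 ] 
 R [[0.7619924740792352, -0.6285476928850643, 0.15586939152851484], [-0.12732514681060295, 0.09058014225387344, 0.9877163281119364], [-0.6349454909173423, -0.7724785017061195, -0.011008540575578474]] 
 tilt 39.42301916169019 head 171.79955027281983 ft [ 0.879 -1.099 -0.714] w -0.0027992104045049602
scene [266.582 220.852]
top [294.235 220.285]
t 12.4667 tcp [507.8151 -47.9661  20.2512] q [ 0.4912  1.4187 -1.12    1.3138  0.7793  1.6557  0.7592] 
 R [[0.7619809331185411, -0.6285977294498467, 0.15572396120794857], [-0.12718707840225232, 0.09051989527487701, 0.9877396396049541], [-0.6349870114036167, -0.7724448479276191, -0.010975074431671991]] 
 tilt 39.426055434283306 head 171.80557394557644 ft [ 2.2159 -0.3982 -1.355 ] w 0.0010235016070480607
st [-0.1314 -2.2211 20.2512]
```

View pics/top_e.png

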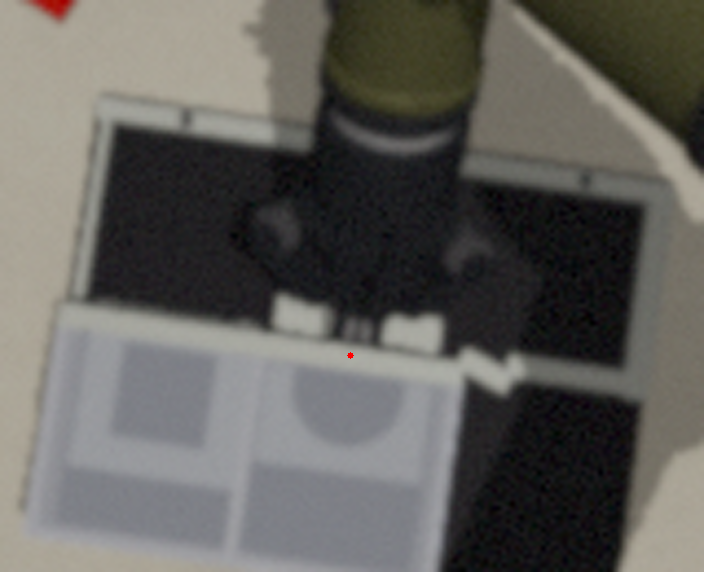

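View pics/scene_e.png

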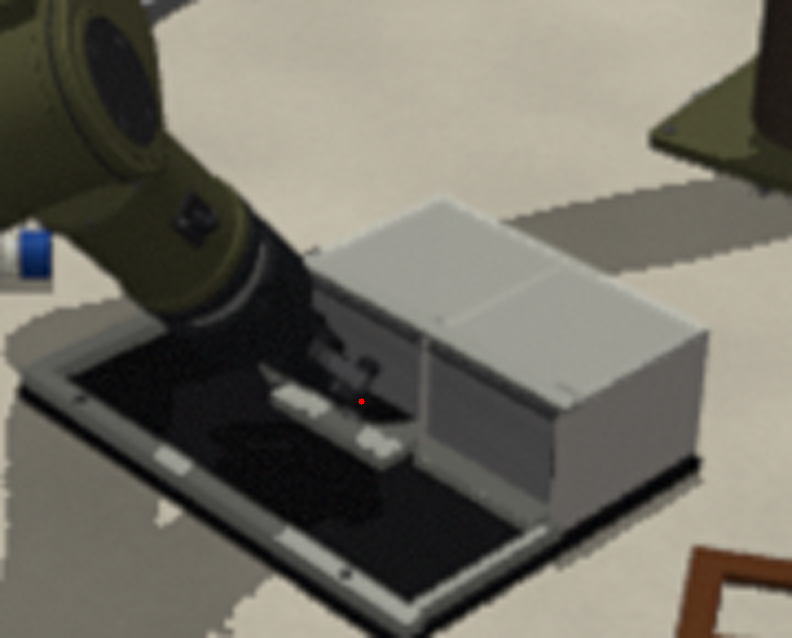

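Emit:
arm_command(deltas=[{"linear": [0.035, -0.018, 0], "spin": 0, "jaw": -1}, {"linear": [0.068, -0.043, 0], "spin": 0, "jaw": -1}, {"linear": [0.1, -0.068, 0], "spin": 0, "jaw": -1}, {"linear": [0.131, -0.094, 0], "spin": 0, "jaw": -1}, {"linear": [0.162, -0.119, 0], "spin": 0, "jaw": -1}, {"linear": [0.193, -0.145, 0], "spin": 0, "jaw": -1}, {"linear": [0.224, -0.17, 0], "spin": 0, "jaw": -1}, {"linear": [0.255, -0.196, 0], "spin": 0, "jaw": -1}, {"linear": [0.286, -0.221, 0], "spin": 0, "jaw": -1}, {"linear": [0.317, -0.247, 0], "spin": 0, "jaw": -1}])

```text
time_s: 13.3
tcp_pos: [546.6, -53.8, 19.9]
orientation: [[0.76, -0.631, 0.154], [-0.125, 0.09, 0.988], [-0.638, -0.77, -0.01]]
ft_force: [-3.5, 1.5, 5.3]
width: -0.001
```

```bash
python3 look.py f; python3 - <<'E'
from fit import *
r=info(); print('st',st(r['tcp_pos']))
E
```

```text
t 13.3 tcp [546.559 -53.831  19.906] q [ 0.447  1.439 -1.111  1.153  0.786  1.737  0.842] 
 R [[0.760034901828071, -0.6314159341418665, 0.15382088972226304], [-0.12494741053243276, 0.0903012353645125, 0.9880454602359563], [-0.6377578636163055, -0.7701685562286978, -0.010261695384722633]] 
 tilt 39.63097253220422 head 171.8610977163368 ft [-3.531  1.53   5.257] w -0.0008719018425797677
scene [255.353 227.027]
top [296.387 204.167]
t 13.4 tcp [547.1326 -53.8433  19.8486] q [ 0.4466  1.4388 -1.1112  1.1518  0.7861  1.7368  0.8422] 
 R [[0.7607081148996879, -0.6304185360392268, 0.1545821249172146], [-0.125798039946893, 0.09044756543805585, 0.9879241322347828], [-0.6367872620202788, -0.7709680326216429, -0.0105012191782749]] 
 tilt 39.559102908371464 head 171.83536247453435 ft [-2.7158 -0.1159  6.4765] w 0.003080404399335215
st [-39.885   -2.4606  19.8486]
```

View pics/top_f.png

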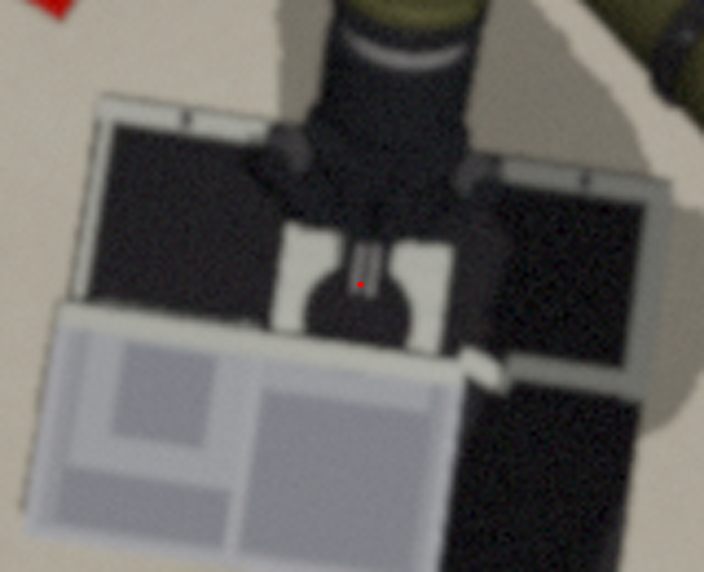

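View pics/scene_f.png

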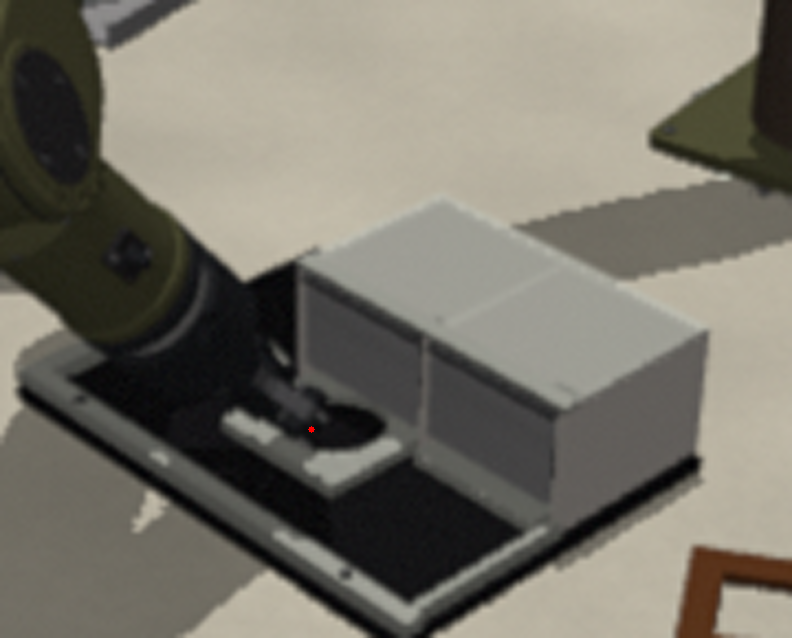

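Emit:
arm_command(deltas=[{"linear": [0.026, -0.03, 0], "spin": 0, "jaw": -1}, {"linear": [0.057, -0.055, 0], "spin": 0, "jaw": -1}, {"linear": [0.088, -0.08, 0], "spin": 0, "jaw": -1}, {"linear": [0.119, -0.106, 0], "spin": 0, "jaw": -1}, {"linear": [0.15, -0.131, 0], "spin": 0, "jaw": -1}, {"linear": [0.181, -0.157, 0], "spin": 0, "jaw": -1}, {"linear": [0.211, -0.182, 0], "spin": 0, "jaw": -1}, {"linear": [0.242, -0.208, 0], "spin": 0, "jaw": -1}, {"linear": [0.265, -0.228, 0], "spin": 0, "jaw": -1}, {"linear": [0.265, -0.228, 0], "spin": 0, "jaw": -1}])

```text
time_s: 14.23
tcp_pos: [582.3, -59.7, 19.8]
orientation: [[0.762, -0.629, 0.156], [-0.127, 0.09, 0.988], [-0.635, -0.772, -0.011]]
ft_force: [-0.9, -0.1, 5.1]
width: -0.003
```

```bash
python3 look.py g; python3 - <<'E'
from fit import *
r=info(); print('st',st(r['tcp_pos']))
E
```

```text
t 14.2333 tcp [582.343 -59.676  19.833] q [ 0.401  1.458 -1.101  0.994  0.798  1.809  0.922] 
 R [[0.7618551351336086, -0.6287383238616754, 0.1557718626009262], [-0.1273615838080324, 0.09038636080245682, 0.987729382346601], [-0.6351029680614476, -0.7723460531966866, -0.011215795604439764]] 
 tilt 39.4349676488724 head 171.81930345718263 ft [-0.924 -0.06   5.081] w -0.0032069908305114828
scene [244.407 232.835]
top [298.55  189.252]
t 14.3333 tcp [582.3489 -59.6806  19.8674] q [ 0.4014  1.4577 -1.1008  0.995   0.7985  1.8084  0.9216] 
 R [[0.7621840136158549, -0.6282836948874769, 0.15599720551011922], [-0.12748625871538957, 0.09057972249913945, 0.9876955845354032], [-0.6346832148616971, -0.7726932849523921, -0.01105912122648128]] 
 tilt 39.40363662115058 head 171.7961889258032 ft [-2.3396 -0.0322  5.2362] w -0.0012995515642882918
st [-75.58    -2.1089  19.8674]
```

View pics/top_g.png

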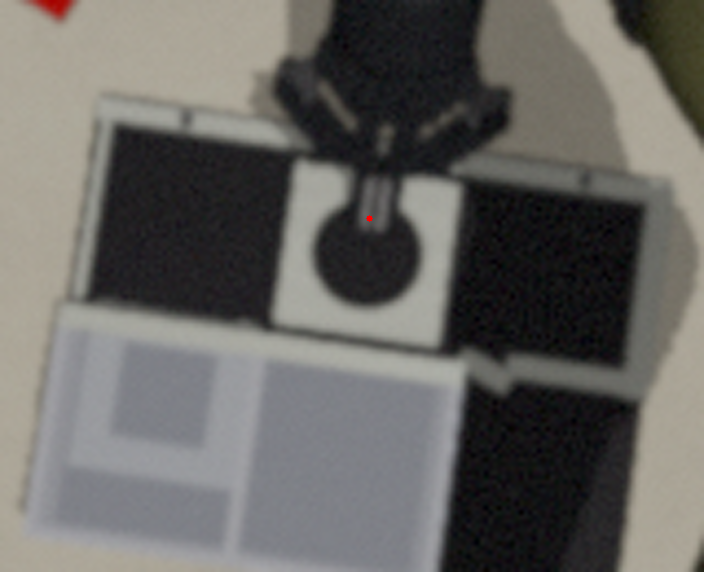

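View pics/scene_g.png

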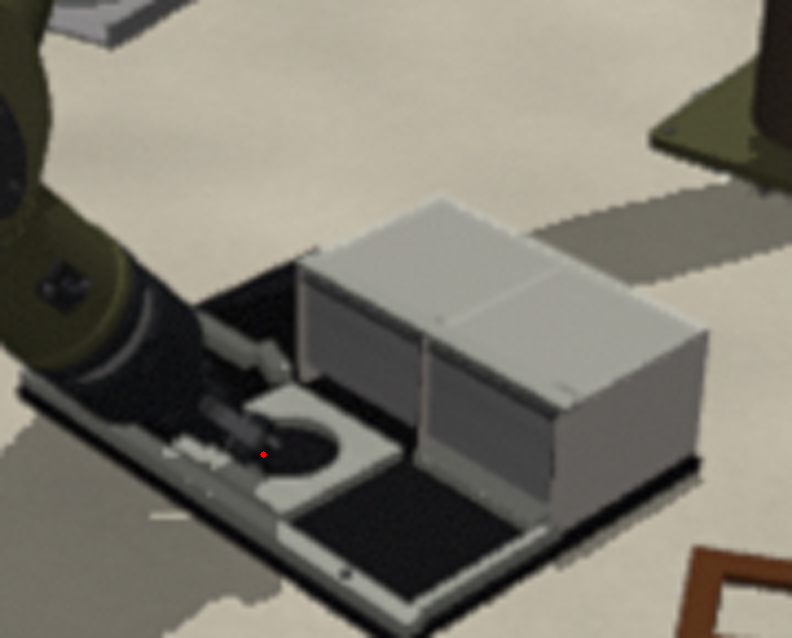

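Emit:
arm_command(deltas=[{"linear": [0.015, -0.013, 0], "spin": 0, "jaw": -1}, {"linear": [0.03, -0.025, 0], "spin": 0, "jaw": -1}, {"linear": [0.045, -0.038, 0], "spin": 0, "jaw": -1}, {"linear": [0.045, -0.038, 0], "spin": 0, "jaw": -1}])

```text
time_s: 14.67
tcp_pos: [587.8, -60.7, 19.9]
orientation: [[0.762, -0.629, 0.156], [-0.127, 0.09, 0.988], [-0.635, -0.772, -0.011]]
ft_force: [-3.6, -0.5, 4.9]
width: 0.001
```

Emit:
arm_command(deltas=[{"linear": [0.015, -0.013, 0], "spin": 0, "jaw": -1}, {"linear": [0.025, -0.02, 0], "spin": 0, "jaw": -1}, {"linear": [0.025, -0.02, 0], "spin": 0, "jaw": -1}])

```text
time_s: 14.92
tcp_pos: [588.8, -60.8, 20.0]
orientation: [[0.758, -0.634, 0.152], [-0.124, 0.089, 0.988], [-0.64, -0.768, -0.011]]
ft_force: [-9.4, 1.7, 5.0]
width: 0.001
```

```bash
python3 look.py i; python3 - <<'E'
from fit import *
r=info(); print('st',st(r['tcp_pos']))
E
```

```text
t 14.9167 tcp [588.783 -60.825  19.972] q [ 0.388  1.465 -1.097  0.954  0.8    1.832  0.944] 
 R [[0.7582890619323126, -0.6338376686118407, 0.15247133633086665], [-0.12436841658628359, 0.08893666472172454, 0.9882422610999776], [-0.6399454629182351, -0.768335915805634, -0.011389687154770957]] 
 tilt 39.79531017870606 head 172.01271288123132 ft [-9.409  1.659  4.99 ] w 0.000755759120088385
scene [242.366 233.835]
top [298.982 186.569]
t 15.0167 tcp [588.7739 -60.8571  19.9683] q [ 0.3881  1.4645 -1.0968  0.9543  0.8002  1.8317  0.9444] 
 R [[0.7584240257700148, -0.6336629175482165, 0.15252640446521418], [-0.12439140565817058, 0.08899119167536716, 0.9882344590240631], [-0.6397810370221896, -0.7684737306690972, -0.011329163178777083]] 
 tilt 39.78297165796607 head 172.0057035706599 ft [-9.7303  1.2778  5.1687] w 0.0025810371884491773
st [-82.1095  -1.9345  19.9683]
```

View pics/top_i.png

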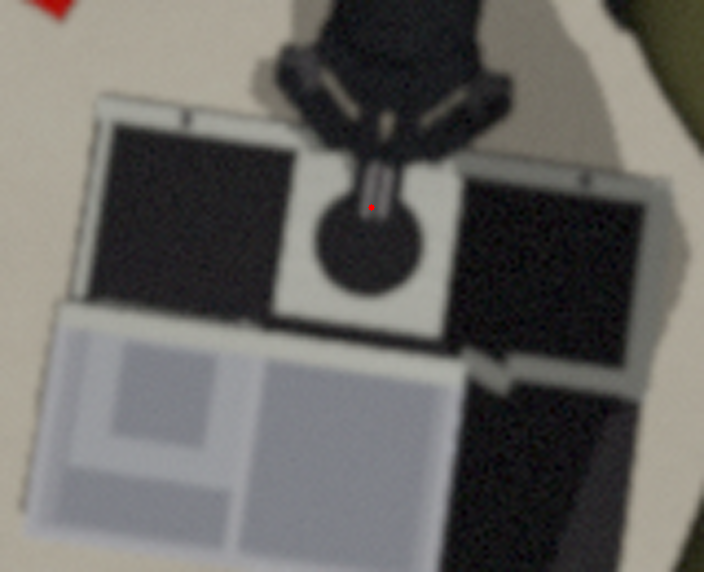

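Seated on the lip: the pull went up to about 9.5 N, and the flap is shut again. Next I centre the fingers in the hole, then slide sideways.

Emit:
arm_command(deltas=[{"linear": [-0.04, 0.03, 0], "spin": 0, "jaw": -1}, {"linear": [-0.09, 0.075, -0.03], "spin": 0, "jaw": -1}, {"linear": [-0.14, 0.115, -0.07], "spin": 0, "jaw": -1}, {"linear": [-0.185, 0.153, -0.1], "spin": 0, "jaw": -1}, {"linear": [-0.185, 0.153, -0.13], "spin": 0, "jaw": -1}, {"linear": [-0.185, 0.153, -0.16], "spin": 0, "jaw": -1}, {"linear": [-0.185, 0.153, -0.18], "spin": 0, "jaw": -1}])

```text
time_s: 15.6
tcp_pos: [564.9, -75.9, 19.4]
orientation: [[0.763, -0.628, 0.157], [-0.129, 0.091, 0.988], [-0.634, -0.773, -0.012]]
ft_force: [-0.4, -0.4, 0.1]
width: 0.001
```

```bash
python3 look.py j; python3 - <<'E'
from fit import *
r=info(); print('st',st(r['tcp_pos']))
E
```

```text
t 15.6 tcp [564.896 -75.889  19.396] q [ 0.446  1.447 -1.101  1.067  0.802  1.781  0.907] 
 R [[0.7625147172263366, -0.6276566436949159, 0.15690265657047928], [-0.1286369979821291, 0.0905923079597984, 0.9875452174400232], [-0.6340534904591141, -0.7732012489411474, -0.011661898321605888]] 
 tilt 39.35776497302051 head 171.78697932863784 ft [-0.357 -0.42   0.055] w 0.0010341781626634731
scene [243.714 227.433]
top [305.454 196.427]
t 15.7 tcp [564.7239 -75.7019  19.5915] q [ 0.4456  1.4471 -1.1008  1.0673  0.8016  1.7814  0.9068] 
 R [[0.7621323330462066, -0.6281312809724368, 0.15686108755670397], [-0.12847772912978836, 0.09073202892004015, 0.9875531236575105], [-0.6345453333239468, -0.7727993224582816, -0.01155106769187758]] 
 tilt 39.394064606224745 head 171.78061606787335 ft [ 0.2522 -0.3015 -0.4872] w 0.003295472182447908
st [-60.6287  16.4324  19.5915]
```

View pics/top_j.png

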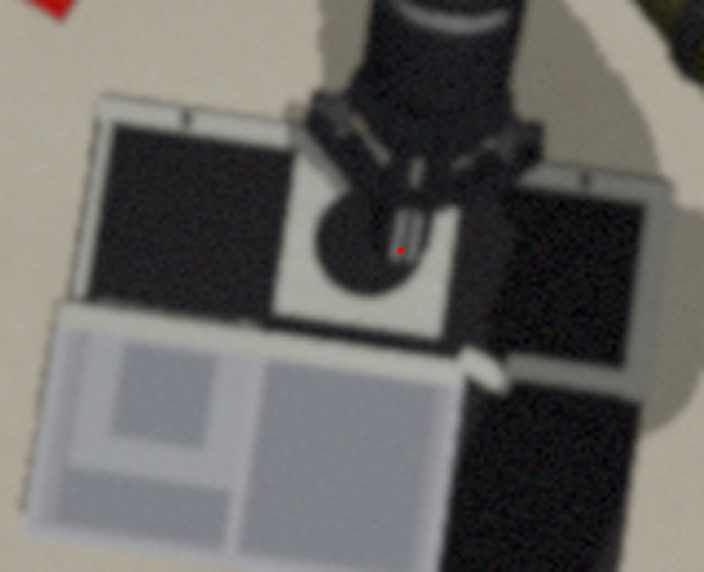

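Emit:
arm_command(deltas=[{"linear": [0, 0, -0.04], "spin": 0, "jaw": -1}, {"linear": [0, 0, -0.09], "spin": 0, "jaw": -1}, {"linear": [0, 0, -0.14], "spin": 0, "jaw": -1}, {"linear": [0, 0, -0.19], "spin": 0, "jaw": -1}, {"linear": [0.003, 0.002, -0.24], "spin": 0, "jaw": -1}, {"linear": [0.003, 0.002, -0.29], "spin": 0, "jaw": -1}, {"linear": [0.003, 0.002, -0.34], "spin": 0, "jaw": -1}, {"linear": [0.004, 0.003, -0.39], "spin": 0, "jaw": -1}, {"linear": [0.004, 0.003, -0.42], "spin": 0, "jaw": -1}])

```text
time_s: 16.45
tcp_pos: [557.3, -117.2, 19.9]
orientation: [[0.761, -0.63, 0.156], [-0.127, 0.091, 0.988], [-0.636, -0.771, -0.011]]
ft_force: [-2.0, 2.2, -0.3]
width: 0.003
```

```bash
python3 look.py k; python3 - <<'E'
from fit import *
r=info(); print('st',st(r['tcp_pos']))
E
```

```text
t 16.45 tcp [ 557.327 -117.227   19.941] q [ 0.497  1.444 -1.091  1.068  0.822  1.798  0.96 ] 
 R [[0.761055894644293, -0.6297211695485532, 0.15570861841779127], [-0.12697407395184698, 0.09077948702257324, 0.9877432203158822], [-0.6361379644159322, -0.7714987578462593, -0.010869998639987177]] 
 tilt 39.51133258065917 head 171.79685531794775 ft [-2.015  2.177 -0.276] w 0.002985428673191542
scene [232.767 220.184]
top [322.809 199.314]
t 16.55 tcp [ 557.387  -117.4986   19.8872] q [ 0.4973  1.4436 -1.0904  1.0675  0.8223  1.7978  0.9597] 
 R [[0.7611018095015192, -0.6296169467674556, 0.15590553523445008], [-0.12775363719255511, 0.09014139525540234, 0.9877011375135103], [-0.6359269169940728, -0.7716586221928945, -0.011829075947735452]] 
 tilt 39.49693379977129 head 171.85240848743928 ft [0.0791 0.062  0.1205] w -0.0025325605506432438
st [-59.8073  58.8602  19.8872]
```

View pics/top_k.png

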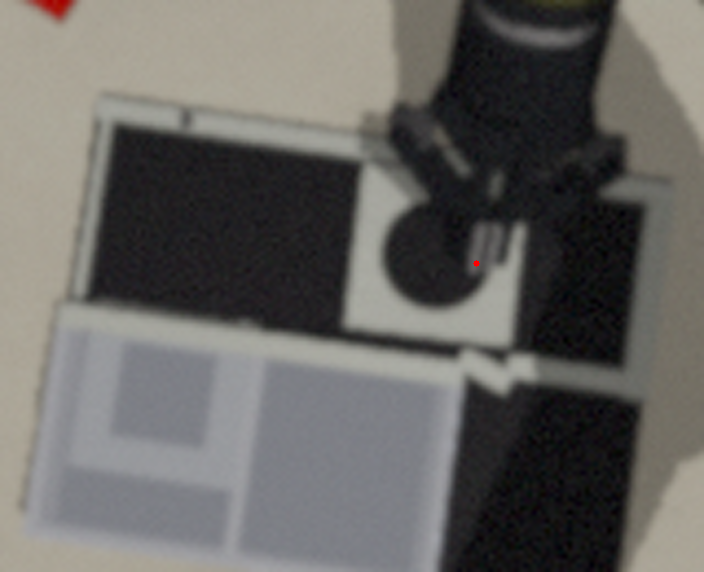

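View pics/scene_k.png

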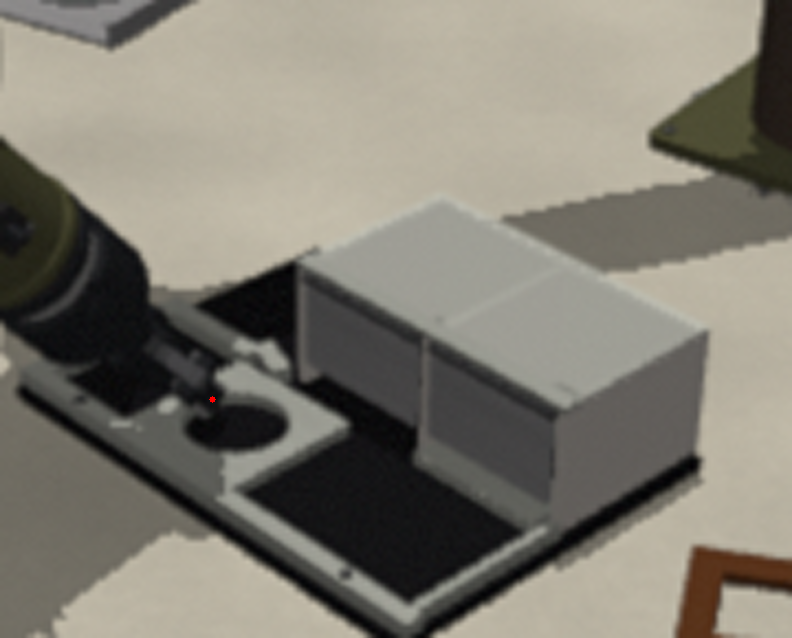

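Emit:
arm_command(deltas=[{"linear": [0.003, 0.004, -0.05], "spin": 0, "jaw": -1}, {"linear": [0.005, 0.006, -0.1], "spin": 0, "jaw": -1}, {"linear": [0.006, 0.006, -0.15], "spin": 0, "jaw": -1}, {"linear": [0.006, 0.006, -0.2], "spin": 0, "jaw": -1}, {"linear": [0.006, 0.006, -0.25], "spin": 0, "jaw": -1}, {"linear": [0.006, 0.007, -0.3], "spin": 0, "jaw": -1}, {"linear": [0.006, 0.007, -0.35], "spin": 0, "jaw": -1}, {"linear": [0.007, 0.008, -0.4], "spin": 0, "jaw": -1}, {"linear": [0.007, 0.008, -0.45], "spin": 0, "jaw": -1}, {"linear": [0.007, 0.008, -0.48], "spin": 0, "jaw": -1}])

```text
time_s: 17.38
tcp_pos: [549.5, -163.6, 19.7]
orientation: [[0.76, -0.631, 0.155], [-0.125, 0.092, 0.988], [-0.637, -0.771, -0.009]]
ft_force: [-3.9, 5.5, 2.2]
width: -0.002
```

```bash
python3 look.py l; python3 - <<'E'
from fit import *
r=info(); print('st',st(r['tcp_pos']))
E
```

```text
t 17.3833 tcp [ 549.525 -163.614   19.692] q [ 0.551  1.442 -1.078  1.054  0.847  1.818  1.028] 
 R [[0.7604314648722977, -0.6307128735070726, 0.15474255531243755], [-0.12480324664435542, 0.09190908062741265, 0.9879154166856858], [-0.6373132172324685, -0.7705543407772584, -0.008824457497503836]] 
 tilt 39.59630570258087 head 171.70907104187793 ft [-3.886  5.466  2.231] w -0.0024866305101767685
scene [220.795 212.764]
top [342.235 202.305]
t 17.4833 tcp [ 549.4788 -164.1369   19.6883] q [ 0.5514  1.4422 -1.0777  1.0541  0.8474  1.8186  1.0277] 
 R [[0.7603099783169255, -0.6307426980499358, 0.15521722110772268], [-0.12585323703968168, 0.091385717159995, 0.9878307615304289], [-0.6372516768109362, -0.7705921746007033, -0.009899537656334442]] 
 tilt 39.59290456738083 head 171.75601626567007 ft [-2.4099  4.1047  2.177 ] w -0.0009636658389132979
st [-59.166  106.16    19.6883]
```

View pics/top_l.png

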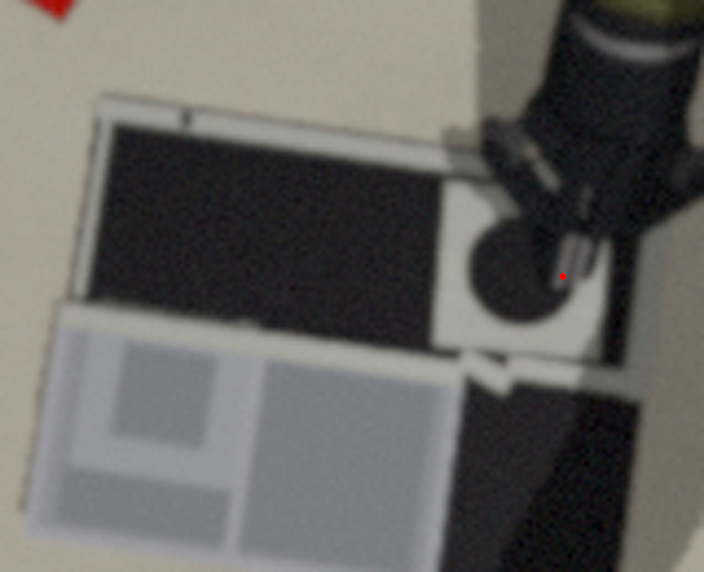

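View pics/scene_l.png

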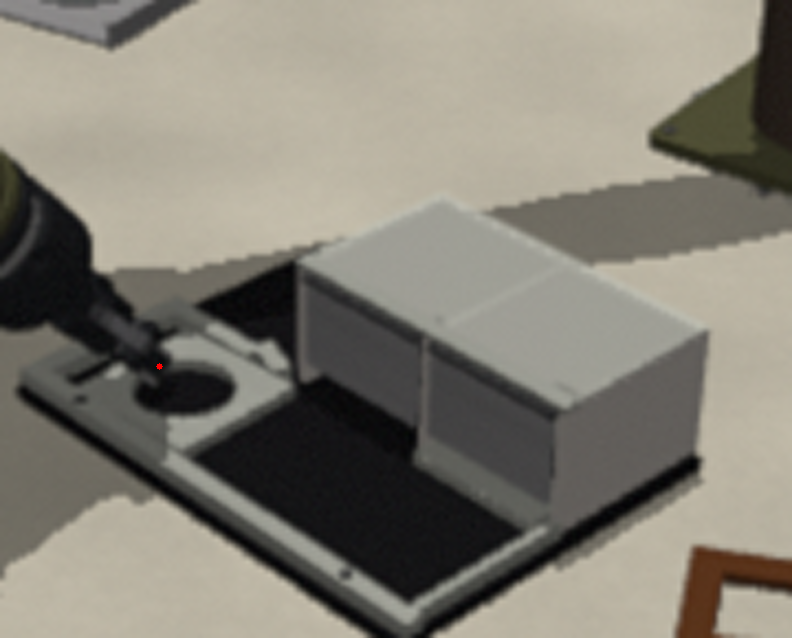

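Emit:
arm_command(deltas=[{"linear": [0, 0, -0.03], "spin": 0, "jaw": -1}, {"linear": [0, 0, -0.06], "spin": 0, "jaw": -1}, {"linear": [0, 0, -0.09], "spin": 0, "jaw": -1}, {"linear": [0, 0, -0.11], "spin": 0, "jaw": -1}, {"linear": [0, 0, -0.11], "spin": 0, "jaw": -1}])

```text
time_s: 17.9
tcp_pos: [547.8, -174.8, 19.7]
orientation: [[0.76, -0.631, 0.155], [-0.126, 0.091, 0.988], [-0.637, -0.771, -0.01]]
ft_force: [-4.2, 4.4, 1.2]
width: 0.001
```

Emit:
arm_command(deltas=[{"linear": [0, 0, -0.015], "spin": 0, "jaw": -1}, {"linear": [0, 0, -0.03], "spin": 0, "jaw": -1}, {"linear": [0, 0, -0.03], "spin": 0, "jaw": -1}])

```text
time_s: 18.15
tcp_pos: [547.3, -177.5, 19.7]
orientation: [[0.76, -0.631, 0.155], [-0.125, 0.091, 0.988], [-0.637, -0.771, -0.009]]
ft_force: [-3.9, 3.9, 1.3]
width: 0.001
```

```bash
python3 look.py m; python3 - <<'E'
from fit import *
r=info(); print('st',st(r['tcp_pos']))
E
```

```text
t 18.15 tcp [ 547.312 -177.499   19.708] q [ 0.566  1.442 -1.074  1.048  0.855  1.825  1.049] 
 R [[0.7603548504842548, -0.6308317028838479, 0.15463461443587392], [-0.1250989573748946, 0.09138422469229851, 0.987926704943794], [-0.637346649954937, -0.7705194910669374, -0.00943194980726641]] 
 tilt 39.59943835996332 head 171.7572962039292 ft [-3.935  3.911  1.335] w 0.001112400139651395
scene [217.274 210.593]
top [348.05  203.145]
t 18.25 tcp [ 547.3145 -177.521    19.7149] q [ 0.5659  1.4418 -1.0738  1.0481  0.8555  1.8251  1.0487] 
 R [[0.7603882986974332, -0.6308431148664713, 0.15442344261669416], [-0.1251215415108551, 0.09102542117600111, 0.9879569689767258], [-0.6373023105669481, -0.7705526180120991, -0.00971739783736551]] 
 tilt 39.59646056764255 head 171.78936406751043 ft [-4.1086  4.8026  1.5723] w -0.0006480159789274064
st [-59.0859 119.7177  19.7149]
```

View pics/top_m.png

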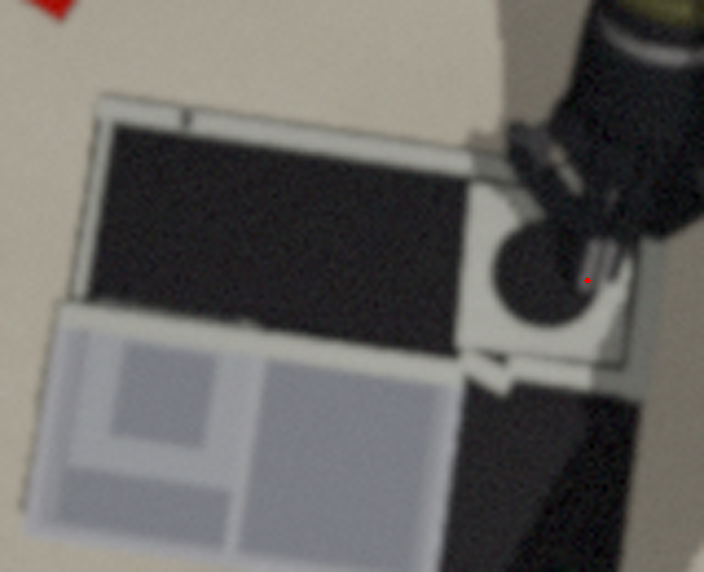

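Emit:
arm_command(deltas=[{"linear": [0, 0, -0.01], "spin": 0, "jaw": -1}, {"linear": [0, 0, -0.02], "spin": 0, "jaw": -1}, {"linear": [0, 0, -0.02], "spin": 0, "jaw": -1}])

```text
time_s: 18.5
tcp_pos: [547.0, -179.4, 19.7]
orientation: [[0.76, -0.631, 0.154], [-0.125, 0.091, 0.988], [-0.637, -0.771, -0.009]]
ft_force: [-3.2, 4.2, 2.1]
width: -0.003
```

Emit:
arm_command(deltas=[{"linear": [0, 0, -0.01], "spin": 0, "jaw": -1}, {"linear": [0, 0, -0.01], "spin": 0, "jaw": -1}])

```text
time_s: 18.67
tcp_pos: [546.9, -180.2, 19.7]
orientation: [[0.76, -0.631, 0.155], [-0.125, 0.092, 0.988], [-0.637, -0.771, -0.009]]
ft_force: [-3.3, 4.4, 1.7]
width: -0.002
```

Emit:
arm_command(deltas=[{"linear": [0, 0, -0.01], "spin": 0, "jaw": -1}, {"linear": [0, 0, -0.015], "spin": 0, "jaw": -1}, {"linear": [0, 0, -0.015], "spin": 0, "jaw": -1}])

```text
time_s: 18.92
tcp_pos: [546.9, -181.2, 19.7]
orientation: [[0.761, -0.63, 0.155], [-0.124, 0.092, 0.988], [-0.637, -0.771, -0.008]]
ft_force: [-2.0, 5.6, 0.8]
width: -0.001
```

```bash
python3 look.py n; python3 - <<'E'
from fit import *
r=info(); print('st',st(r['tcp_pos']))
E
```

```text
t 18.9167 tcp [ 546.924 -181.219   19.749] q [ 0.57   1.442 -1.073  1.046  0.857  1.826  1.056] 
 R [[0.7608765574467481, -0.6302261848065883, 0.1545374398394034], [-0.12423338299586296, 0.09226779885760489, 0.9879538045087816], [-0.6368931863957947, -0.7709095986418281, -0.00809072583313506]] 
 tilt 39.56435957662831 head 171.67082710326378 ft [-2.037  5.628  0.843] w -0.001465978493767647
scene [216.284 210.037]
top [349.608 203.283]
t 19.0167 tcp [ 546.919  -181.2159   19.7255] q [ 0.5702  1.4418 -1.0731  1.0458  0.8574  1.8265  1.0556] 
 R [[0.7608673244932032, -0.6302730104700044, 0.15439186115735637], [-0.12423159142308159, 0.09204194753777584, 0.9879750966425935], [-0.6369045660152258, -0.7708983150627139, -0.008268108757493878]] 
 tilt 39.56537457001466 head 171.69153879417567 ft [-2.1756  5.6176  0.6309] w 0.0015547702901809424
st [-59.2633 123.4294  19.7255]
```

View pics/top_n.png

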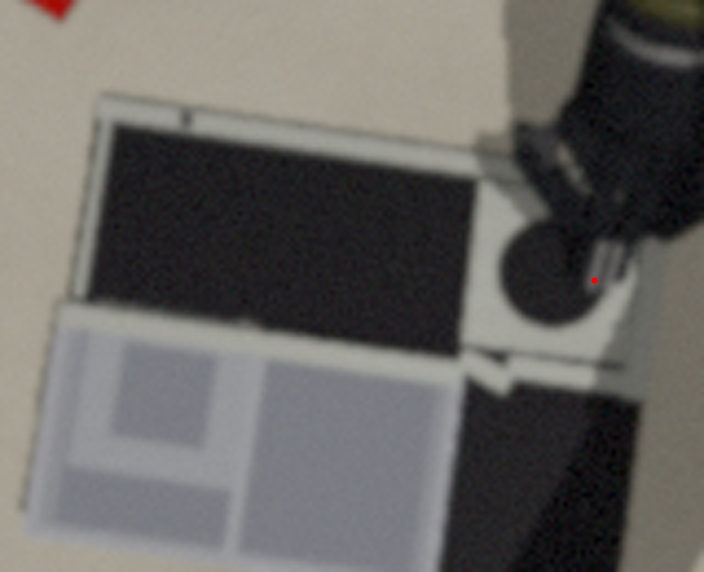

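View pics/scene_n.png

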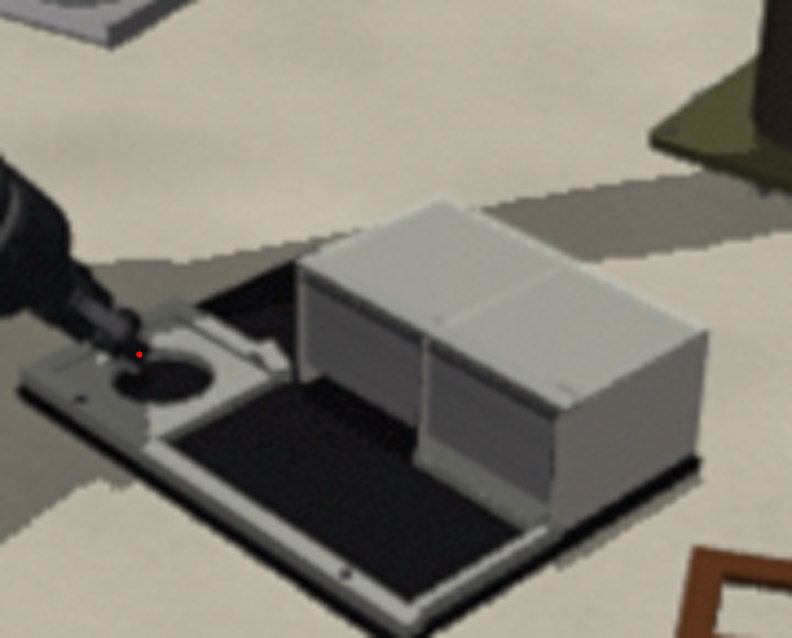

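Emit:
arm_command(deltas=[{"linear": [0, 0, -0.01], "spin": 0, "jaw": -1}, {"linear": [0, 0, -0.015], "spin": 0, "jaw": -1}, {"linear": [0, 0, -0.015], "spin": 0, "jaw": -1}])

```text
time_s: 19.27
tcp_pos: [547.0, -182.6, 19.7]
orientation: [[0.761, -0.63, 0.155], [-0.124, 0.092, 0.988], [-0.636, -0.771, -0.008]]
ft_force: [-2.4, 6.1, 1.1]
width: 0.0
```

Emit:
arm_command(deltas=[{"linear": [0, 0, -0.01], "spin": 0, "jaw": -1}, {"linear": [0, 0, -0.01], "spin": 0, "jaw": -1}])

```text
time_s: 19.43
tcp_pos: [547.0, -182.7, 19.8]
orientation: [[0.762, -0.629, 0.155], [-0.123, 0.094, 0.988], [-0.636, -0.771, -0.006]]
ft_force: [-2.6, 7.7, 0.9]
width: -0.003
```

Emit:
arm_command(deltas=[{"linear": [0, 0, -0.01], "spin": 0, "jaw": -1}, {"linear": [0, 0, -0.02], "spin": 0, "jaw": -1}, {"linear": [0, 0, -0.02], "spin": 0, "jaw": -1}])

```text
time_s: 19.68
tcp_pos: [546.9, -182.8, 19.8]
orientation: [[0.762, -0.629, 0.154], [-0.12, 0.096, 0.988], [-0.636, -0.771, -0.002]]
ft_force: [-1.2, 11.4, -0.3]
width: 0.002
```

```bash
python3 -c "
from h import *
info()"
```

```text
t 19.6833 tcp [ 546.925 -182.847   19.795] q [ 0.574  1.442 -1.074  1.044  0.857  1.826  1.063] 
 R [[0.7620037167994396, -0.6289624501519941, 0.1541316706022483], [-0.12037001435512903, 0.09629672524345244, 0.9880475698829148], [-0.6362871955555807, -0.7714487520284075, -0.0023297566025074425]] 
 tilt 39.51583564097908 head 171.29537628576188 ft [-1.163 11.355 -0.303] w 0.0016100109716839235
```

Stalled against the stop at about 11 N. Backing off to the hole's middle and lifting straight up.

Emit:
arm_command(deltas=[{"linear": [0, 0, 0.06], "spin": 0, "jaw": -1}, {"linear": [0, 0, 0.12], "spin": 0, "jaw": -1}, {"linear": [0, 0, 0.16], "spin": 0, "jaw": -1}, {"linear": [0, 0, 0.16], "spin": 0, "jaw": -1}, {"linear": [-0.06, -0.08, 0.16], "spin": 0, "jaw": -1}, {"linear": [-0.16, -0.2, 0.16], "spin": 0, "jaw": -1}, {"linear": [-0.32, -0.4, 0.16], "spin": 0, "jaw": -1}, {"linear": [-0.5, -0.62, 0.16], "spin": 0, "jaw": -1}, {"linear": [-0.63, -0.77, 0.16], "spin": 0, "jaw": -1}, {"linear": [-0.63, -0.77, 0.16], "spin": 0, "jaw": -1}])

```text
time_s: 20.52
tcp_pos: [551.7, -169.9, 124.9]
orientation: [[0.766, -0.623, 0.156], [-0.128, 0.091, 0.988], [-0.63, -0.777, -0.01]]
ft_force: [0.5, -0.4, 0.2]
width: -0.001
```

Emit:
arm_command(deltas=[{"linear": [0, -0.4, 0], "spin": 0, "jaw": -1}, {"linear": [0, -0.8, 0], "spin": 0, "jaw": -1}, {"linear": [0, -1, 0], "spin": 0, "jaw": -1}, {"linear": [0, -1, 0], "spin": 0, "jaw": -1}])

```text
time_s: 20.85
tcp_pos: [614.9, -181.1, 199.9]
orientation: [[0.765, -0.624, 0.16], [-0.136, 0.085, 0.987], [-0.63, -0.777, -0.02]]
ft_force: [0.8, -0.9, -0.1]
width: 0.002
```

```bash
python3 look.py o
```

```text
t 20.85 tcp [ 614.904 -181.116  199.939] q [ 0.397  1.242 -0.84   0.682  0.625  2.085  1.273] 
 R [[0.764805221309086, -0.6241854152041838, 0.1595792621387271], [-0.13649102655236162, 0.08509091450635888, 0.986980109191241], [-0.6296373346054397, -0.7766286781434563, -0.020117732379802796]] 
 tilt 39.047071614989875 head 172.23711201819089 ft [ 0.83  -0.949 -0.054] w 0.0024437102885509986
scene [193.782 157.135]
top [363.853 160.175]
```

View pics/top_o.png

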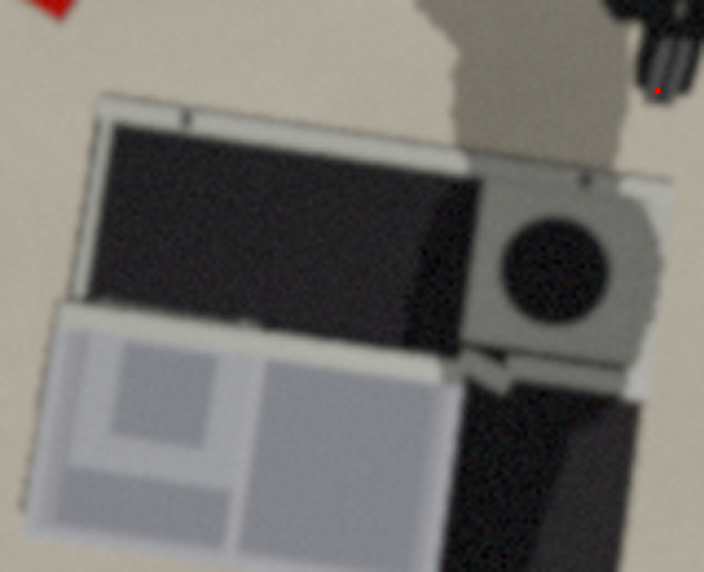

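View pics/scene_o.png

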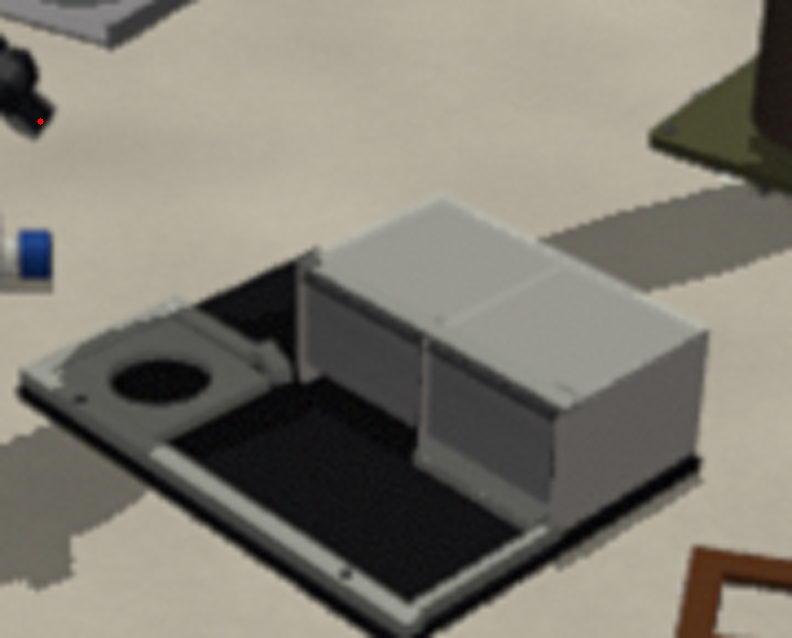

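```bash
python3 - <<'E'
from fit import *
t=snap('top','t_end.png'); c=snap('scene','s_end.png')
u,v=555/4.4+215-.5,271/4.4+140-.5
print('hole centre st',st(onz(t,u,v,18)),'lip/stop frame check vs -63,101')
g=cv2.cvtColor(t['img'],cv2.COLOR_BGR2GRAY).astype(int); 
sc0=dict(np.load('scene0.npz'))['img']
def cen(img,f):
    m=f(img.astype(int)); ys,xs=np.nonzero(m); return xs.mean(),ys.mean(),len(xs)
blue=lambda i:(i[...,0]>i[...,2]+60)
for nm,(x0,y0,x1,y1) in {'cap':(180,175,205,200)}.items():
    print(nm,cen(sc0[y0:y1,x0:x1],blue),cen(c['img'][y0:y1,x0:x1],blue))
for nm,(x0,y0,x1,y1) in {'bottle':(375,265,425,330),'dishes':(415,250,470,295),'flask':(140,172,185,204)}.items():
    print(nm,np.abs(sc0[y0:y1,x0:x1].astype(int)-c['img'][y0:y1,x0:x1]).mean())
info()
E
```

```text
hole centre st [-61.7046 101.6997  18.    ] lip/stop frame check vs -63,101
cap (np.float64(12.5), np.float64(10.85), 40) (np.float64(12.534883720930232), np.float64(11.116279069767442), 43)
bottle 5.426666666666667
dishes 6.957037037037037
flask 6.1402777777777775
t 21.05 tcp [ 611.7421 -178.323   195.3271] q [ 0.4029  1.2495 -0.8594  0.6946  0.6305  2.0841  1.2686] 
 R [[0.7606496764700512, -0.6307508237949133, 0.1535104816227366], [-0.1241854298939497, 0.09072135013714804, 0.9881030389748571], [-0.6371734839806669, -0.7706640220688463, -0.009322896578186501]] 
 tilt 39.58644504631912 head 171.81523844248653 ft [ 0.1616 -0.2946 -0.6059] w -0.0021172225692585203
```

View pics/s_end.png

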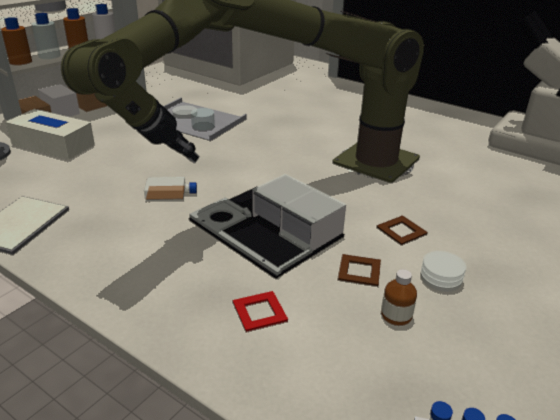

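```bash
python3 - <<'E'
from fit import *
t=dict(np.load('last_top.npz'))
for n,(a,b) in {'lip i':(368.5,244),'end':(555,271)}.items(): print(n,st(onz(t,a/4.4+215-.5,b/4.4+140-.5,18)))
# sub-pixel: dark-hole centroid in final images
for n,z in (('top_i',(310,190,430,300)),('top_o',(495,210,615,330))):
    im=cv2.imread('pics/%s.png'%n,0); x0,y0,x1,y1=z; m=(im[y0:y1,x0:x1]<70).astype(np.uint8)
    k,l,s,c=cv2.connectedComponentsWithStats(m); j=1+np.argmax(s[1:,4]); print(n,s[j],c[j]+[x0,y0])
    a,b=c[j]+[x0,y0]; print(st(onz(t,a/4.4+215-.5,b/4.4+140-.5,18)))
im=cv2.imread('pics/top_o.png'); cv2.imwrite('pics/oz.png',cv2.resize(im[130:410,430:690],None,fx=2.5,fy=2.0))
E
```

```text
lip i [-62.0968  -0.9045  18.    ]
end [-61.7046 101.6997  18.    ]
top_i [   8    0  102  104 7691] [368.0296 244.6337]
[-61.7169  -1.1112  18.    ]
top_o [   5    7  110  108 9292] [554.4975 270.8758]
[-61.7336 101.4195  18.    ]
```

View pics/oz.png

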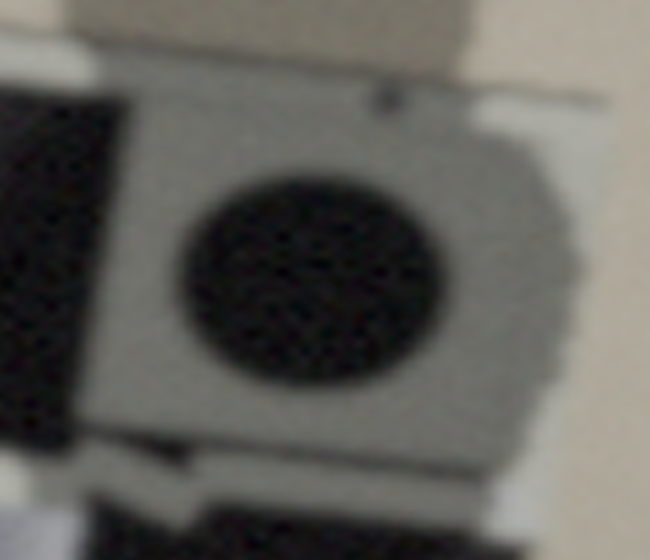

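```bash
python3 -c "
from h import *
print(ticket.hand_in()); info()"
```

```text
the job is handed in; nothing more can be done
None
the job is handed in; nothing more can be done
```

The round insert is out of the middle bay and docked against the lip and the end stop, and I handed the job in at about 21 s of the 58 s allowed.

**How it was done**
- **Tilting the fingers:** the moves only allow a turn about the finger axis. I got the roughly 39.5° slope by repeatedly commanding poses just out of reach near the base, which left the tool tilted. I then checked that the tilt pointed straight into the bay.
- **Drawing it out:** with the fingers shut I pushed in the middle flap, lowered the tips into the round opening and drew the insert straight out to the lip, where the pull rose to about 9.5 N. The flap was held open at the start and fell shut partway through the draw, as the fingers left the bay.
- **Docking:** I slid the insert sideways until it stopped moving against the end stop at about 11 N, then backed off and lifted clear.

**Last checks**
- **Position:** the opening's centre measured x = -61.7, y = 101.4 mm in the station frame, against -63, 101 for the dock. That is within the camera error of about 2 mm, and x is the same as when the insert was pressed on the lip.
- **Gaps:** the top view shows no gap at the lip or the stop, only the narrow clearance at the rear guide.
- **Everything else:** both flaps look shut, the square insert is still in its bay, and the flask, bottle and dishes look unmoved. The arm was clear of everything, reading about 0.7 N.
- **Disagreements:** the station fit from the images left errors of 2 to 5 mm at some corners. I aligned the fingers with the opening by eye in the top view instead. No check failed.

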